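Lock the stock away for the night

ROBOT

A 6-joint arm with a two-finger parallel gripper is mounted at the origin on the work surface. World frame = base frame: x ahead of the robot, y to its left, z up, the work surface at z = 0. Lengths are in m, angles in rad, forces in N, time in s.
With the tool pointing down it reaches from about 0.15 to 0.775 m from the base axis. Payload 6.1 kg.
Tool frame: the origin (TCP) lies on the front face of the gripper's body, between the roots of the fingers; the fingertips stand env.nose_length ahead of it and the grasp point (between the pads) lies 54 mm ahead of it (env.nose_length is the distance from the TCP to the fingertips, in m); z points along the fingers, y is the line along which they close (so a half turn about z gives the same grasp; the last joint's range is limited). The gripper opens to 85 mm and grips with 20 to 120 N. Pads are 22 mm wide; open, the fingers measure 114 mm over their backs; the gripper's body (76 mm by 85 mm) begins 54 mm behind the grasp point. The pads swing forward as they close: fully open they stand 13 mm farther back than shut.
Start: joints at [-1.302, 0.126, -0.04, 1.405, 0, 1.571], TCP at [0.139, -0.506, 0.304] pointing down, gripper open.
Joint ranges: [-2.72, 2.72], [-0.95, 1.95], [-1.27, 1.35], [-1.78, 2.02], [-1.46, 1.47], [-3.14, 3.14]. Speed limits (rad/s): [2.39, 2.39, 3.01, 3.14, 3.14, 3.14].

INTERFACE

Orientations are given as a unit quaternion [x, y, z, w].
In Python, from station import env gives the robot as it stands.
- The arm moves only by the shell command python3 -m handwheel 'ROWS'. ROWS is JSON, a list that holds one entry, the list of rows, each a list of 7 numbers: the shift along the tool's x, y, z in m, then the turn, a rotation vector about the tool's x, y, z in degrees, then the opening, from 0 (shut) to 1 (fully open). A call has 1 to 20 rows; each row is the pose to reach, as a shift and turn from the pose commanded when the call began, along the tool's axes at that moment; what a row does not reach only later rows make up. A row lasts 1/10 s, in which the tool goes at most 50 mm and 8.59 degrees, less where a joint would pass 70% of its speed; a pose out of reach is approached as far as the arm can. A call with a gripper value outside its range is refused whole. The fingers move at their own pace and stop on an object; the grip force is fixed at half the most. Time passes only in rows, so rows that repeat a pose let the fingers close. It gives the time, the measured TCP pose, the force, the opening and the grip force at its end, in the units of the state.
- env.get_obs(): the state, without advancing time (a new reading comes with each control period).
- env.snapshot(name): name is "scene" or "top" or "wrist"; returns a dict with "frame" (420x560x3 uint8, blue, green, red), "z_map" (420x560 float32, m along the optical axis (not along the pixel's ray), 0 where there is no reading), "fovy" (degrees; the focal length in pixels is half the picture's height over the tangent of half this angle, whatever the lens; pixels are square), "cx", "cy" (the principal point, pixels), "rvec" (rotation vector, rad) and "tvec" (3), from world to camera coordinates, as OpenCV has them. Camera axes: x right, y down, z forward; pixel columns grow to the right and rows downward; lengths in m; the calibration is good to about 2 mm. A picture is of the moment at which its call begins.
- env.job_done(): hands the job in; it is judged then, once.
Trained networks look in a picture, given as the dict that the camera call returned (one of the last four; its "shot" number tells which), for a name from the list of things; names that differ only in an ending like _2 or _b are one class to them, and where a whole thing is asked for, a point or a joint stands for the part that bears it (a point fixed in the world has none). Each returns a list of dicts, best first, with "p" (0 to 1); they miss things now and then, are a little off and sometimes report something else, mostly with a low value. They report only what shows in the picture. A call takes as long as a camera call. They do not tell look-alikes from the thing itself.
- env.search_frame(picture, label): "box" ([centre column, centre row, width, height] in pixels, round what is visible of it).
- env.masks_of(picture, label): "region" (420x560 bool, what is visible of it) and "box" ([centre column, centre row, width, height] in pixels, round what is visible of it).
- env.mark_of(picture, label): "location" ([column, row] in pixels: a listed point, or the origin of a listed thing).
The state is a dict: "time_s": time; "joint_positions": joint angles; "joint_vel": joint speeds; "joint_efforts": joint torques, N m; "ee_pos": TCP position; "ee_rot": TCP orientation; "contact_force": force on the tool from outside, world axes, zero at the start; "wrist_torque": the same for the moment, N m; "gripper_width": opening from 0.0 (shut) to 1.0 (fully open); "gripper_force": force on a finger pad.
Only numpy, scipy, OpenCV 4.12 (cv2) and the standard library are available. Lean on these libraries where they do the work, as an engineer would, in place of code of your own. Each camera call takes 0.05 s, during which the arm holds its last target. There are 200 camera calls.

TASK

Lock the shop's stock away for the night: lay the customer's phone flat and face up in the middle of the repair mat, and stack every carton, those in the pile and any lying singly, flat and squarely on one another in one column inside the steel chest. Then shut the lid and, once it is down, swing the hasp over its staple until it is fully home against the chest's front. Leave the other things on the bench where they are.

Things in the scene. Friction and masses are not known exactly. Their poses are not given: they have to be found in the camera images.
- chest: open-topped grey sheet-steel stock chest, fixed to the bench, outside 183 (x) x 212 (y) x 150 (z) mm, walls and floor 4 mm (inside 175 x 204 x 146 mm); origin at the centre of its underside; its front, with the staple, is its -x side, nearest the robot; the lid is hinged along the rim of its +x side
- staple (a point): middle of the chest's staple: a steel loop 5 mm wide (y) in the middle of the front, 102 to 126 mm above the chest's underside, standing 22 mm out from the front; this point lies 13 mm out from the front
- chest_lid (a joint): angle of the chest's lid: 0 shut, 1.57 upright, 1.95 its stop, leaning back; starts at 1.60 to 1.73. Flat steel plate 187 (x) x 218 (y) x 12 (z) mm, 0.5 kg, its underside on the rim when shut. Stiff, damped hinge: it stays where it is left when above about 1.35; pushed forward to below about 1.15 it sinks shut by itself in about 2 s
- lid_edge (a point): middle of the lid's free edge (half way through its 12 mm thickness), 187 mm from the hinge line
- lid_hinge (a point): middle of the lid's hinge line, on the chest's back rim, 93.5 mm behind the chest's middle and 150 mm above its underside
- hasp (a joint): angle of the hasp on the lid's free edge: 0 home (square to the lid; lid shut: flat down the front, staple through its slot); lid shut: 1.57 points out to the robot, 3.14 straight up, 4.5 (stop) back over the lid. Starts at 3.6 to 4.1; stiff, stays where left, 1 N at its end moves it. Steel strap 56 mm wide (y), 68 long, 4 thick; when home the staple stands 12 mm out of its slot: press beside it
- hasp_pin (a point): middle of the hasp's hinge pin, on the lid's free edge 193 mm from the lid's hinge line, at mid thickness; with the lid shut 156 mm above the chest's underside and 99.5 mm before its middle
- hasp_tip (a point): middle of the hasp's free end, 68 mm from the pin
- phone: customer's phone, black, 145 (x) x 66 (y) x 9 (z) mm, 170 g; origin at the centre of its back, z out of its screen; it starts face up on the bench among the cartons; taken across its 66 mm width with the fingertips just clear of the surface
- mat: grey rubber repair mat, fixed, 200 (x) x 130 (y) x 4 (z) mm; origin at the centre of its underside
- carton1: closed printed white carton with a blue panel, 140 (x) x 62 (y) x 28 (z) mm, 110 to 230 g, taken across its 62 mm width; origin at the centre of its underside, z up. The pile's lower one, on the bench.
- carton2: closed printed white carton with a blue panel, 140 (x) x 62 (y) x 28 (z) mm, 110 to 230 g, taken across its 62 mm width; origin at the centre of its underside, z up. The pile's middle one, on carton1.
- carton3: closed printed white carton with a blue panel, 140 (x) x 62 (y) x 28 (z) mm, 110 to 230 g, taken across its 62 mm width; origin at the centre of its underside, z up. The pile's top one, on carton2.
- carton4: closed printed white carton with a blue panel, 140 (x) x 62 (y) x 28 (z) mm, 110 to 230 g, taken across its 62 mm width; origin at the centre of its underside, z up. Lies by itself on the bench; may be absent.
- carton5: closed printed white carton with a blue panel, 140 (x) x 62 (y) x 28 (z) mm, 110 to 230 g, taken across its 62 mm width; origin at the centre of its underside, z up. Lies by itself on the bench; may be absent.
- bottle: bystander, to be left where it is: soft-drink bottle, 62 mm across, 200 mm tall; origin at the centre of its underside
- terminal: bystander, to be left where it is: card terminal, 135 x 70 x 22 mm, lying flat; origin at the centre of its underside
- speaker: bystander, to be left where it is: loudspeaker, 90 mm across, 50 mm tall; origin at the centre of its underside
- tape: bystander, to be left where it is: roll of tape lying flat, 72 mm across, 20 mm tall; origin at the centre of its underside
- spool: bystander, to be left where it is: spool of solder, 52 mm across, 30 mm tall, standing on its flange; origin at the centre of its underside
- tub: bystander, to be left where it is: orange plastic bowl, 130 mm across, 55 mm tall; origin at the centre of its underside
- driver: bystander, to be left where it is: screwdriver, 150 mm long, lying on the bench; origin at the centre of its underside
Things that resemble listed ones, but are neither listed nor needed, are in the scene too. Leave any orange or pink look-alike of the carton5 alone.

How it is judged:
By the outcome, as a careful person would: the job done as asked, in the order asked, and still so for the second after the job is handed in, with the robot touching nothing.
Of carton4, carton5 only 1 to 2 are there at a start; the rules pass over those that are not, and their reading is None.
At some moment in a run one of phone may be knocked a few centimetres aside while the robot is not near it.
Once in a run the grip may slacken for a moment while it holds something.
It also fails if it takes over 210 s, if anything falls off the work surface, if the arm or the gripper's body presses on something with over 40 N, if the wrist force passes 120 N, or if a joint passes its speed limit or range.

## Working session

There is one attempt and no reset: what is moved stays moved. The work goes in short steps, Python scripts to look and compute and a shell command to move; the robot and the scene stay as the last step left them, time stands still between calls to the robot, and variables do not carry over. Pictures are saved under pics/ and viewed, at most 14 in all, crops included, and the job is handed in when it is done.

```bash
ls; mkdir -p pics; cat > h.py <<'E'
import numpy as np, cv2
from scipy.spatial.transform import Rotation as R
from station import env
def cam(s):
    h=s["frame"].shape[0]; f=h/2/np.tan(np.radians(s["fovy"])/2)
    return f,s["cx"],s["cy"],R.from_rotvec(np.ravel(s["rvec"])).as_matrix(),np.ravel(s["tvec"])
def cloud(s):
    f,cx,cy,M,t=cam(s); z=s["z_map"]; v,u=np.mgrid[:z.shape[0],:z.shape[1]]
    P=np.stack([(u-cx)/f*z,(v-cy)/f*z,z],-1)
    W=(P-t)@M; W[z<=0]=np.nan; return W
def proj(s,p):
    f,cx,cy,M,t=cam(s); c=M@np.array(p)+t; return f*c[0]/c[2]+cx,f*c[1]/c[2]+cy
def save(s,n,crop=None,k=1):
    im=s["frame"]
    if crop: a,b,c,d=crop; im=im[b:d,a:c]
    cv2.imwrite(f"pics/{n}.png",cv2.resize(im,None,fx=k,fy=k,interpolation=cv2.INTER_CUBIC))
def rect(W,m,dz=.006):
    "top-face rect of masked points: centre, yaw of long axis deg, size, top z"
    p=W[m]; p=p[~np.isnan(p).any(1)]; zt=np.percentile(p[:,2],90)
    q=p[abs(p[:,2]-zt)<dz]; c,sz,a=cv2.minAreaRect((q[:,:2]*1000).astype(np.float32))
    if sz[0]<sz[1]: sz=sz[::-1]; a+=90
    a=(a+90)%180-90
    return np.round([c[0]/1000,c[1]/1000,np.median(q[:,2]),a,sz[0],sz[1]],4)
E
cat > a.py <<'E'
from h import *
print(env.nose_length, env.get_obs())
for n in("scene","top"):
    s=env.snapshot(n); save(s,n+"0",k=1.4); W=cloud(s)
    print(n,np.round(-cam(s)[3].T@cam(s)[4],3))
    for l in("carton1","phone","mat","chest","hasp","bottle","terminal","tub"):
        for d in env.masks_of(s,l):
            if d["p"]>.25: print(l,round(d["p"],2),np.round(d["box"]),rect(W,d["region"]))
    for l in("staple","lid_edge","lid_hinge","hasp_pin","hasp_tip"):
        for d in env.mark_of(s,l)[:1]:
            u,v=np.round(d["location"]).astype(int); print(l,round(d["p"],2),u,v,np.round(W[v,u],3))
E
python3 a.py
```

```text
pics
0.0726 {'time_s': 0.0, 'joint_positions': array([-1.30198477e+00,  1.26414433e-01, -4.06380136e-02,  1.40539490e+00,
       -1.97403312e-05,  1.57080030e+00]), 'joint_vel': array([-2.08610426e-03,  1.29670297e-03,  5.26346488e-05,  1.96805550e-03,
        2.24313920e-04,  6.15717356e-04]), 'joint_efforts': array([-8.79210838e-04, -4.35913575e+01,  3.52924740e+01,  1.74035953e-02,
       -2.06974551e-05, -1.07202891e-05]), 'ee_pos': array([ 0.13934966, -0.50586135,  0.30309657]), 'ee_rot': array([ 9.90981060e-01,  1.33999470e-01, -1.20402250e-04, -8.16741447e-04]), 'contact_force': array([ 0.2575863 ,  0.38945242, -0.23998608]), 'wrist_torque': array([ 0.02024693, -0.01647604, -0.06004958]), 'gripper_force': 0.0, 'gripper_width': 1.001394138963331}
scene [ 1.359 -0.696  0.755]
carton1 0.93 [164. 244.  46.  41.] [ 4.471000e-01 -3.336000e-01  8.480000e-02 -3.344200e+00  1.457348e+02
  6.292010e+01]
carton1 0.91 [164. 258.  39.  32.] [ 4.606000e-01 -3.635000e-01  5.460000e-02  1.845080e+01  1.253794e+02
  4.603360e+01]
carton1 0.81 [159. 216.  50.  38.] [ 2.566000e-01 -2.616000e-01 
[... 3257 characters left out ...]
  7.21000e-02  3.45500e-01 -8.06863e+01  5.15090e+01
  1.31786e+01]
hasp 0.56 [376. 227.   6.  23.] [ 4.77800e-01 -3.00800e-01  2.95000e-02 -3.40910e+00  5.61603e+01
  5.05210e+00]
bottle 0.89 [456. 262.  48.  28.] [ 0.3761 -0.4755  0.1992 88.1348 27.9842 25.1644]
terminal 0.72 [131. 177.  56.  50.] [6.18200e-01 3.62600e-01 2.33000e-02 4.50389e+01 1.35279e+02 6.89385e+01]
tub 0.67 [216. 114.  47.  44.] [ 7.842000e-01  1.234000e-01  5.410000e-02 -8.286550e+01  1.267401e+02
  1.025685e+02]
staple 0.71 244 244 [0.43  0.046 0.124]
lid_edge 0.6 222 132 [0.653 0.067 0.348]
lid_hinge 0.78 231 162 [0.627 0.07  0.159]
hasp_pin 0.66 221 134 [0.649 0.069 0.347]
hasp_tip 0.83 218 111 [0.8   0.119 0.007]
```

View pics/scene0.png

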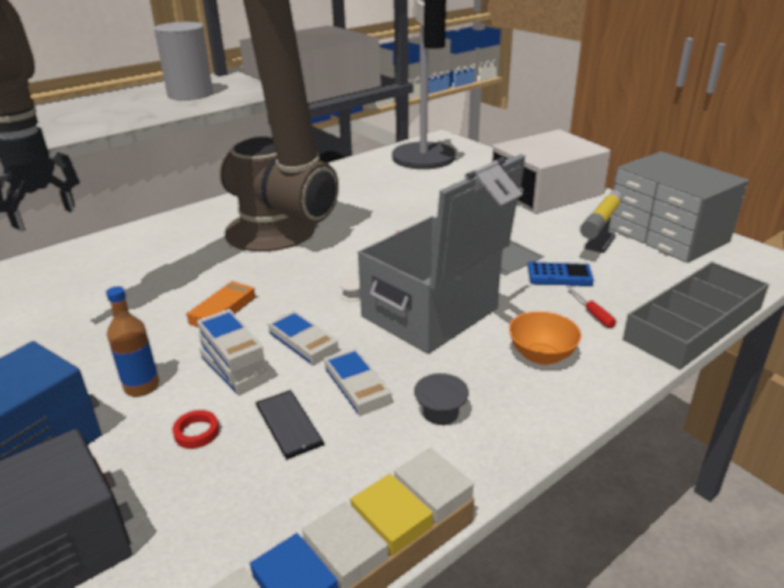

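View pics/top0.png

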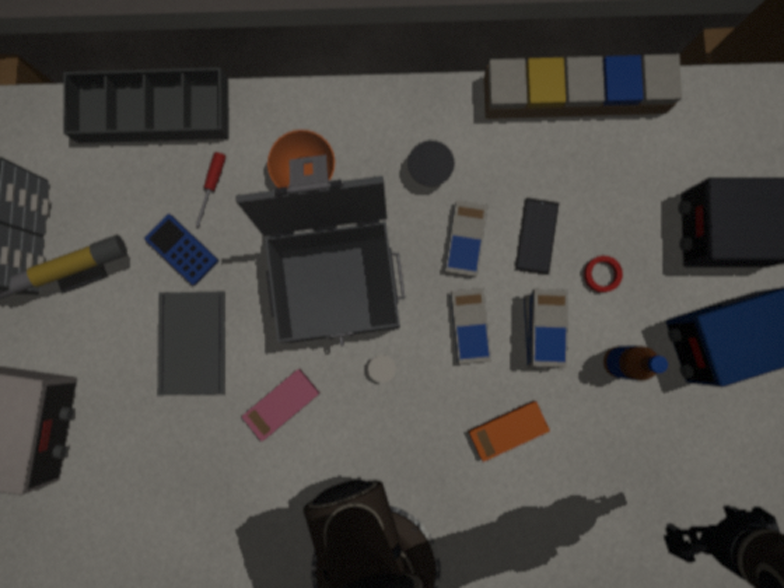

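Both views agree. The white/blue cartons (top view, full-scale px) are the pile at (391,234) and singles at (334,172) and (336,232). The orange one at (364,310) and the pink one near (200,290) are look-alikes, so I leave them. The phone is at (382,169). Next I fit the chest and confirm the cartons in a crop.

```bash
cat > b.py <<'E'
from h import *
s=env.snapshot("top"); W=cloud(s); save(s,"crop1",(180,120,440,340),3)
Z=W[...,2]; X=W[...,0];Y=W[...,1]
m=(abs(Z-.15)<.006)&(X>.38)&(X<.66)&(Y>-.1)&(Y<.22)
p=W[m][:,:2]; print(len(p),p.min(0),p.max(0))
print("rim rect",cv2.minAreaRect((p*1000).astype(np.float32)))
# robust fit of chest pose: rim points lie on the 183x212 frame (inside edge 175x204)
from scipy.optimize import least_squares
def res(q):
    c,s_=np.cos(q[2]),np.sin(q[2]); d=p-q[:2]; a=abs(d[:,0]*c+d[:,1]*s_)-.0895; b=abs(-d[:,0]*s_+d[:,1]*c)-.104
    return np.maximum(a,b)
r=least_squares(res,[.53,.06,.1],loss="soft_l1",f_scale=.003); print("chest",r.x[:2],np.degrees(r.x[2]),np.abs(r.fun).mean())
f=(abs(Z-.004)<.005)&(abs(X-r.x[0])<.08)&(abs(Y-r.x[1])<.1)
print("floor",cv2.minAreaRect((W[f][:,:2]*1000).astype(np.float32)),np.median(Z[f]))
l=(Z>.2)&(X>.55)&(X<.8)&(abs(Y-.07)<.18); q=W[l]; e=q[q[:,2]>.32]; print("lid top",e.mean(0),q[:,2].max())
for b in((336,232),(334,172),(391,234)):
    mm=np.zeros(Z.shape,bool); mm[b[1]-34:b[1]+34,b[0]-22:b[0]+22]=1; mm&=Z>.018; print(rect(W,mm))
E
python3 b.py
```

```text
668 [ 0.432366   -0.05524801] [0.63939716 0.17367584]
rim rect ((533.9552001953125, 58.2327880859375), (190.2754364013672, 214.4635772705078), 5.773330211639404)
chest [0.53365322 0.05898455] 6.112435192218511 0.0013881444231183904
floor ((534.3196411132812, 59.00193405151367), (160.4796600341797, 198.7991180419922), 0.8162328600883484) 0.004227063786053155
lid top [0.65288161 0.07169839 0.33470523] 0.3523251089678605
[ 4.53500e-01 -1.91600e-01  2.83000e-02  3.83060e+00  1.39549e+02
  6.20147e+01]
[ 6.218000e-01 -1.893000e-01  2.830000e-02 -1.082340e+01  1.393958e+02
  6.192550e+01]
[ 4.443000e-01 -3.288000e-01  8.390000e-02 -3.951300e+00  1.398816e+02
  6.294020e+01]
```

View pics/crop1.png

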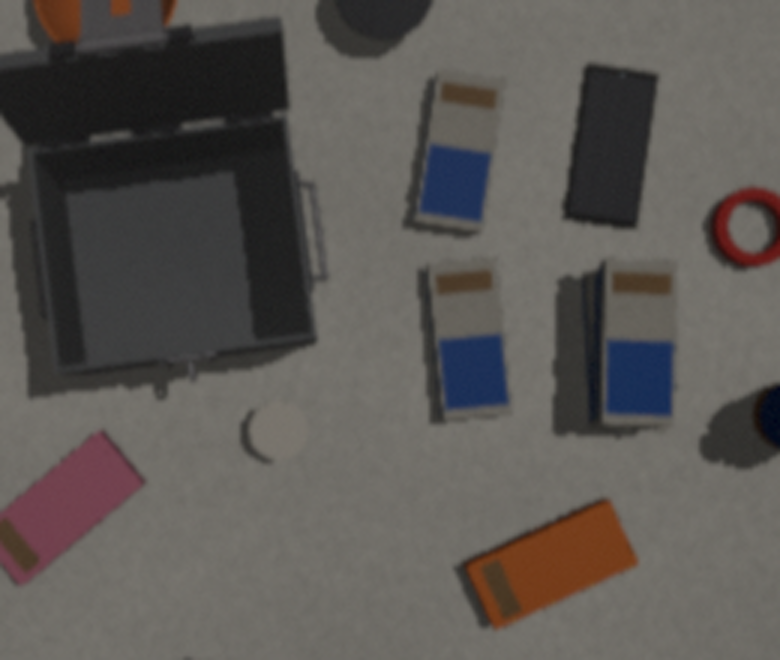

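The crop confirms three white cartons with a blue panel, at top px (336,232), (334,172) and the pile at (391,234). Their sizes of 140x62 and tops at 28, 28 and 84 mm fit the list. The orange and pink boxes are the look-alikes. The chest is at (0.534, 0.059) with yaw 6.1°, and the phone comes first.

```bash
cat > g.py <<'E'
import sys; from h import *
# args: groups x,y,z,yaw -> shift (tool axes) and turn from the present pose
o=env.get_obs(); Rc=R.from_quat(o["ee_rot"]); p=np.array(o["ee_pos"])
print("at",np.round(p,4),"yaw",np.round(np.degrees(np.arctan2(*Rc.as_matrix()[[1,0],0])),2),"w",round(o["gripper_width"],3),"gf",round(o["gripper_force"],1),"t",o["time_s"])
for a in sys.argv[1:]:
    x,y,z,w=map(float,a.split(","))
    Rt=R.from_euler("z",w,degrees=True)*R.from_euler("x",180,degrees=True)
    print(a,np.round(Rc.inv().apply(np.array([x,y,z])-p),4),np.round((Rc.inv()*Rt).as_rotvec(degrees=True),2))
E
python3 g.py .625,-.329,.2,-10.6 .625,-.329,.080,-10.6
```

```text
at [ 0.1394 -0.5061  0.3039] yaw 15.4 w 1.002 gf 0.0 t 1.45
.625,-.329,.2,-10.6 [ 0.5152 -0.0418  0.1039] [-0. -0. 26.]
.625,-.329,.080,-10.6 [ 0.5152 -0.0418  0.2239] [-0. -0. 26.]
```

```bash
python3 -m handwheel '[[[0.515,-0.042,0,0,0,26,1],[0.515,-0.042,0,0,0,26,1],[0.515,-0.042,0,0,0,26,1],[0.515,-0.042,0,0,0,26,1],[0.515,-0.042,0,0,0,26,1],[0.515,-0.042,0,0,0,26,1],[0.515,-0.042,0,0,0,26,1],[0.515,-0.042,0,0,0,26,1],[0.515,-0.042,0,0,0,26,1],[0.515,-0.042,0,0,0,26,1],[0.515,-0.042,0,0,0,26,1],[0.515,-0.042,0.10,0,0,26,1],[0.515,-0.042,0.10,0,0,26,1],[0.515,-0.042,0.10,0,0,26,1],[0.515,-0.042,0.10,0,0,26,1],[0.515,-0.042,0.10,0,0,26,1]]]'
cat > w.py <<'E'
import sys; from h import *
s=env.snapshot("wrist"); W=cloud(s); save(s,sys.argv[2]) if len(sys.argv)>2 else 0
for d in env.masks_of(s,sys.argv[1])[:4]: print(round(d["p"],2),np.round(d["box"]),rect(W,d["region"]))
E
python3 w.py phone w1; python3 g.py .625,-.329,.080,-10.6
```

```text
time_s: 3.05
ee_pos: [0.626, -0.3298, 0.2081]
ee_rot: [0.996, -0.093, 0.003, 0.001]
contact_force: [-0.0, 0.5, 1.3]
gripper_width: 1.0
gripper_force: 0.0
0.58 [282. 194.  82. 156.] [ 6.276000e-01 -3.316000e-01  8.600000e-03 -1.049640e+01  1.443334e+02
  6.602780e+01]
at [ 0.6262 -0.33    0.2084] yaw -10.63 w 0.998 gf 0.0 t 3.15
.625,-.329,.080,-10.6 [-0.0022 -0.001   0.1283] [ 0.12 -0.38 -0.03]
```

```bash
cat > f.py <<'E'
from h import *
s=env.snapshot("wrist"); W=cloud(s); o=env.get_obs(); T=R.from_quat(o["ee_rot"]).inv().apply((W-o["ee_pos"]).reshape(-1,3))
m=(abs(T[:,0])<.03)&(abs(T[:,1])<.065)&(T[:,2]<.1)&(T[:,2]>.005)
q=T[m]; print(o["gripper_width"],len(q), np.percentile(q,[0,1,50,99,100],axis=0).round(4))
E
python3 f.py
```

```text
1.0017008225353656 13079 [[-0.0124 -0.065   0.005 ]
 [-0.0101 -0.0636  0.0051]
 [ 0.0076  0.0385  0.0142]
 [ 0.014   0.0635  0.0568]
 [ 0.0151  0.065   0.0605]]
```

```bash
python3 -m handwheel '[[[0,0,0,0,0,0,0.83],[0,0,0.05,0,0,0,0.83],[0,0,0.09,0,0,0,0.83],[0,0,0.09,0,0,0,0.83]]]'; python3 f.py
```

```text
time_s: 3.6
ee_pos: [0.622, -0.3275, 0.1082]
ee_rot: [0.996, -0.092, -0.004, -0.002]
contact_force: [-0.7, 0.9, -0.9]
gripper_width: 0.828
gripper_force: 0.0
0.8271443695737406 18432 [[-0.0144 -0.065   0.005 ]
 [-0.0121 -0.064   0.0053]
 [ 0.0059  0.0305  0.0162]
 [ 0.0157  0.0639  0.0648]
 [ 0.017   0.065   0.0692]]
```

View pics/w1.png

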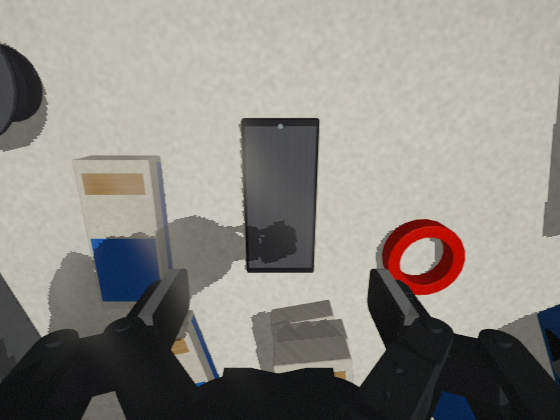

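```bash
python3 g.py .626,-.330,.0715,-10.6
```

```text
at [ 0.6233 -0.3282  0.1119] yaw -10.61 w 0.827 gf 0.0 t 3.65
.626,-.330,.0715,-10.6 [0.0032 0.0013 0.0404] [-0.09  0.29 -0.01]
```

```bash
python3 -m handwheel '[[[0,0,0,0,0,0,1],[0,0,0,0,0,0,1],[0,0,0,0,0,0,1],[0,0,0,0,0,0,1]]]';  python3 g.py .626,-.330,.0715,-10.6
```

```text
time_s: 4.05
ee_pos: [0.6254, -0.3292, 0.1157]
ee_rot: [0.996, -0.092, 0.001, 0.0]
contact_force: [-0.4, 0.4, 0.7]
gripper_width: 0.998
gripper_force: 0.0
at [ 0.6254 -0.3292  0.1157] yaw -10.6 w 0.998 gf 0.0 t 4.05
.626,-.330,.0715,-10.6 [0.0006 0.0006 0.0442] [ 0.04 -0.14 -0.  ]
```

```bash
python3 -m handwheel '[[[0,0,0.03,0,0,0,1],[0,0,0.044,0,0,0,1],[0,0,0.044,0,0,0,1],[0,0,0.044,0,0,0,1],[0,0,0.044,0,0,0,0],[0,0,0.044,0,0,0,0],[0,0,0.044,0,0,0,0],[0,0,0.044,0,0,0,0],[0,0,0.044,0,0,0,0],[0,0,0.044,0,0,0,0],[0,0,0.03,0,0,0,0],[0,0,0,0,0,0,0],[0,0,-0.05,0,0,0,0],[0,0,-0.1,0,0,0,0],[0,0,-0.15,0,0,0,0],[0,0,-0.15,0,0,0,0]]]';  python3 g.py .37,-.1,.3,-1 .37,.15,.3,-1 .435,.347,.26,-1 .435,.347,.0755,-1
```

```text
time_s: 5.65
ee_pos: [0.6263, -0.3296, 0.2743]
ee_rot: [0.996, -0.092, 0.006, 0.003]
contact_force: [0.1, -0.6, -1.1]
gripper_width: 0.736
gripper_force: 66.5
at [ 0.6263 -0.3296  0.2743] yaw -10.6 w 0.736 gf 66.5 t 5.65
.37,-.1,.3,-1 [-0.2938 -0.1785 -0.0303] [ 0.29 -0.74 -9.6 ]
.37,.15,.3,-1 [-0.3398 -0.4242 -0.0319] [ 0.29 -0.74 -9.6 ]
.435,.347,.26,-1 [-0.3127 -0.63    0.0076] [ 0.29 -0.74 -9.6 ]
.435,.347,.0755,-1 [-0.3151 -0.6307  0.1921] [ 0.29 -0.74 -9.6 ]
```

```bash
python3 -m handwheel '[[[-0.294,-0.178,-0.03,0,0,-9.6,0],[-0.294,-0.178,-0.03,0,0,-9.6,0],[-0.294,-0.178,-0.03,0,0,-9.6,0],[-0.294,-0.178,-0.03,0,0,-9.6,0],[-0.294,-0.178,-0.03,0,0,-9.6,0],[-0.294,-0.178,-0.03,0,0,-9.6,0],[-0.294,-0.178,-0.03,0,0,-9.6,0],[-0.34,-0.424,-0.03,0,0,-9.6,0],[-0.34,-0.424,-0.03,0,0,-9.6,0],[-0.34,-0.424,-0.03,0,0,-9.6,0],[-0.34,-0.424,-0.03,0,0,-9.6,0],[-0.34,-0.424,-0.03,0,0,-9.6,0],[-0.313,-0.63,0.008,0,0,-9.6,0],[-0.313,-0.63,0.008,0,0,-9.6,0],[-0.313,-0.63,0.008,0,0,-9.6,0],[-0.313,-0.63,0.008,0,0,-9.6,0],[-0.313,-0.63,0.008,0,0,-9.6,0],[-0.313,-0.63,0.05,0,0,-9.6,0],[-0.313,-0.63,0.05,0,0,-9.6,0],[-0.313,-0.63,0.05,0,0,-9.6,0]]]';  python3 w.py mat;python3 w.py phone w2; python3 g.py .435,.347,.0765,-1
```

```text
time_s: 7.65
ee_pos: [0.4249, 0.024, 0.2486]
ee_rot: [1.0, 0.019, -0.001, -0.018]
contact_force: [-0.3, -0.9, -1.9]
gripper_width: 0.734
gripper_force: 66.7
0.59 [ 30. 158.  59. 189.] [ 4.326000e-01  2.964000e-01  3.500000e-03 -1.275040e+01  2.082144e+02
  6.749390e+01]
0.63 [278. 248. 157. 256.] [4.323000e-01 2.720000e-02 1.847000e-01 2.244000e+00 1.339448e+02
 6.642420e+01]
at [0.4246 0.024  0.2494] yaw 2.2 w 0.75 gf 48.5 t 7.85
.435,.347,.0765,-1 [ 0.0231 -0.3159  0.1845] [-2.08  0.15  3.2 ]
```

```bash
python3 -m handwheel '[[[0,0,-0.03,0,0,0,0],[0,-0.05,-0.05,0,0,0,0],[0.02,-0.3,-0.05,0,0,0,0],[0.02,-0.3,-0.05,0,0,0,0],[0.02,-0.3,-0.05,0,0,0,0],[0.02,-0.3,-0.05,0,0,0,0],[0.02,-0.3,-0.05,0,0,0,0],[0.02,-0.3,-0.05,0,0,0,0],[0.02,-0.3,-0.05,0,0,0,0],[0.02,-0.3,0.03,0,0,0,0],[0.02,-0.3,0.03,0,0,0,0],[0.02,-0.3,0.03,0,0,0,0],[0.02,-0.3,0.03,0,0,0,0]]]';  python3 w.py phone w3; python3 g.py .435,.347,.0765,-1
```

```text
time_s: 9.15
ee_pos: [0.4558, 0.0608, 0.2633]
ee_rot: [0.998, 0.049, -0.003, -0.036]
contact_force: [-0.1, -0.0, -1.7]
gripper_width: 0.743
gripper_force: 66.4
at [0.4555 0.0609 0.263 ] yaw 5.65 w 0.74 gf 66.4 t 9.25
.435,.347,.0765,-1 [ 0.0086 -0.2725  0.2068] [-4.14  0.48  6.64]
```

View pics/w3.png

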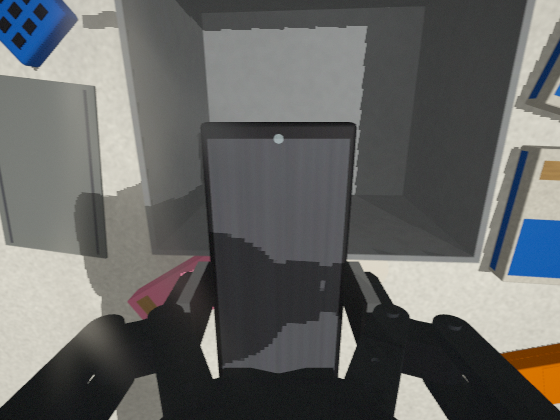

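The phone is held face up over the chest's front rim, and the arm has stopped progressing in y. I suspect a joint limit.

```bash
python3 -c "
from h import *
o=env.get_obs();print(np.round(o['joint_positions'],3),np.round(o['joint_vel'],3))"
```

```text
[ 0.098  0.008 -0.257  1.31   0.073  3.141] [ 0.001 -0.008  0.03   0.024  0.    -0.   ]
```

Joint 6 is at its limit (j6 = j1 + 180° − yaw). From here I use the half-turned grasp, with yaw near 180.

```bash
python3 g.py .40,.06,.32,6 .38,.06,.32,95 
```

```text
at [0.4555 0.0609 0.263 ] yaw 5.65 w 0.74 gf 66.4 t 9.25
.40,.06,.32,6 [-0.0555 -0.0087 -0.0562] [-4.16  0.23 -0.35]
.38,.06,.32,95 [-0.0754 -0.0107 -0.056 ] [ -3.47  -3.05 -89.31]
```

```bash
python3 -m handwheel '[[[-0.03,0,-0.03,0,0,-8,0],[-0.075,-0.01,-0.056,-3.5,-3,-89,0],[-0.075,-0.01,-0.056,-3.5,-3,-89,0],[-0.075,-0.01,-0.056,-3.5,-3,-89,0],[-0.075,-0.01,-0.056,-3.5,-3,-89,0],[-0.075,-0.01,-0.056,-3.5,-3,-89,0]]]';  python3 g.py  .37,.06,.32,95
```

```text
time_s: 9.85
ee_pos: [0.3808, 0.0594, 0.3218]
ee_rot: [0.879, 0.477, 0.001, -0.017]
contact_force: [0.8, -0.0, -2.9]
gripper_width: 0.739
gripper_force: 67.0
at [0.3808 0.0594 0.3218] yaw 56.93 w 0.739 gf 67.0 t 9.85
.37,.06,.32,95 [-0.0055 -0.0093  0.002 ] [ -1.27  -1.58 -38.05]
```

```bash
python3 g.py .33,.15,.32,140 .435,.347,.2,179
```

```text
at [0.3808 0.0594 0.3218] yaw 56.93 w 0.739 gf 67.0 t 9.85
.33,.15,.32,140 [ 0.0481 -0.0919  0.0054] [ -0.61  -2.09 -83.05]
.435,.347,.2,179 [ 0.2682 -0.1077  0.13  ] [   0.14   -2.42 -122.04]
```

```bash
python3 -m handwheel '[[[0.048,-0.092,0.005,-0.6,-2,-83,0],[0.048,-0.092,0.005,-0.6,-2,-83,0],[0.048,-0.092,0.005,-0.6,-2,-83,0],[0.048,-0.092,0.005,-0.6,-2,-83,0],[0.048,-0.092,0.005,-0.6,-2,-83,0],[0.15,-0.1,0.005,0.1,-2.4,-122,0],[0.15,-0.1,0.005,0.1,-2.4,-122,0],[0.268,-0.108,0.06,0.1,-2.4,-122,0],[0.268,-0.108,0.06,0.1,-2.4,-122,0],[0.268,-0.108,0.13,0.1,-2.4,-122,0],[0.268,-0.108,0.13,0.1,-2.4,-122,0],[0.268,-0.108,0.13,0.1,-2.4,-122,0],[0.268,-0.108,0.13,0.1,-2.4,-122,0],[0.268,-0.108,0.13,0.1,-2.4,-122,0],[0.268,-0.108,0.13,0.1,-2.4,-122,0],[0.268,-0.108,0.13,0.1,-2.4,-122,0],[0.268,-0.108,0.13,0.1,-2.4,-122,0],[0.268,-0.108,0.13,0.1,-2.4,-122,0]]]'; python3 w.py phone; python3 g.py .435,.347,.0765,179
```

```text
time_s: 11.65
ee_pos: [0.4363, 0.3466, 0.1994]
ee_rot: [0.013, 1.0, 0.0, -0.001]
contact_force: [0.2, 0.3, -1.4]
gripper_width: 0.736
gripper_force: 67.2
0.75 [279. 248. 155. 255.] [  0.4291   0.3476   0.1359  -1.5568 133.7857  66.4087]
at [0.4363 0.3465 0.1993] yaw 178.54 w 0.734 gf 67.2 t 11.75
.435,.347,.0765,179 [0.0012 0.0004 0.1228] [ 0.03 -0.07 -0.46]
```

```bash
python3 -m handwheel '[[[0,0,0.05,0,0,0,0],[0,0,0.1,0,0,0,0],[0,0,0.12,0,0,0,0],[0.001,0,0.122,0,0,0,0],[0.001,0,0.122,0,0,0,0],[0.001,0,0.122,0,0,0,0],[0.001,0,0.122,0,0,0,1],[0.001,0,0.122,0,0,0,1],[0.001,0,0.122,0,0,0,1],[0.001,0,0.122,0,0,0,1],[0,0,0.09,0,0,0,1],[0,0,0.04,0,0,0,1],[0,0,-0.01,0,0,0,1],[0,0,-0.06,0,0,0,1],[0,0,-0.1,0,0,0,1]]]'; python3 w.py phone; python3 g.py .37,.18,.3,180 .40,-.05,.3,180 .444,-.329,.26,176
```

```text
time_s: 13.25
ee_pos: [0.4364, 0.3465, 0.3027]
ee_rot: [0.012, 1.0, 0.001, 0.0]
contact_force: [1.0, 0.4, -0.2]
gripper_width: 0.997
gripper_force: 0.0
0.83 [279. 174.  60. 123.] [ 4.33300e-01  3.48800e-01  1.28000e-02 -1.88490e+00  1.43217e+02
  6.59017e+01]
0.34 [ 77. 299. 152. 238.] [5.211000e-01 1.632000e-01 1.408000e-01 1.547700e+01 1.851155e+02
 3.174320e+01]
at [0.4377 0.3476 0.306 ] yaw 178.6 w 0.998 gf 0.0 t 13.35
.37,.18,.3,180 [ 0.0637 -0.1692  0.0043] [ 0.41  0.4  -1.4 ]
.40,-.05,.3,180 [ 0.028  -0.3984  0.0029] [ 0.41  0.4  -1.4 ]
.444,-.329,.26,176 [-0.0225 -0.6765  0.0412] [0.43 0.38 2.6 ]
```

```bash
python3 -m handwheel '[[[0.064,-0.17,0.004,0,0,-3,1],[0.064,-0.17,0.004,0,0,-3,1],[0.064,-0.17,0.004,0,0,-3,1],[0.064,-0.17,0.004,0,0,-3,1],[0.064,-0.2,0.004,0,0,-3,1],[0.06,-0.4,0.004,0,0,-4,1],[0.06,-0.4,0.004,0,0,-4,1],[0.06,-0.4,0.004,0,0,-4,1],[0.06,-0.4,0.004,0,0,-4,1],[-0.02,-0.54,0.004,0,0,-5,1],[-0.02,-0.54,0.004,0,0,-5,1],[-0.02,-0.54,0.1,0,0,-5,1],[-0.02,-0.54,0.1,0,0,-5,1],[-0.02,-0.54,0.1,0,0,-5,1],[-0.02,-0.54,0.1,0,0,-5,1],[-0.02,-0.54,0.1,0,0,-5,1]]]'; python3 w.py carton1; python3 g.py .4535,-.1916,.073,183.8
```

```text
time_s: 14.95
ee_pos: [0.443, -0.1932, 0.2]
ee_rot: [-0.032, 1.0, 0.0, -0.0]
contact_force: [0.2, 0.6, -0.3]
gripper_width: 1.001
gripper_force: 0.0
0.85 [154.  11.  82.  23.] [ 3.03800e-01 -2.96100e-01  2.68000e-02 -8.43131e+01  3.48843e+01
  9.24280e+00]
0.79 [ 88. 197. 112. 192.] [ 4.293000e-01 -3.055000e-01  5.480000e-02  2.063720e+01  1.478743e+02
  5.719020e+01]
0.79 [278. 338.  82.  66.] [ 5.83500e-01 -1.83000e-01  2.78000e-02  7.92479e+01  6.19368e+01
  5.98640e+01]
0.6 [145. 195.  38. 163.] [ 4.418000e-01 -3.011000e-01  2.690000e-02  9.347000e-01  1.398345e+02
  1.309390e+01]
at [ 0.4435 -0.1931  0.201 ] yaw -176.34 w 1.002 gf 0.0 t 15.05
.4535,-.1916,.073,183.8 [-0.0099  0.001   0.128 ] [-0.03  0.08 -0.14]
```

```bash
python3 -m handwheel '[[[-0.01,0.001,0.05,0,0,0,1],[-0.01,0.001,0.1,0,0,0,1],[-0.01,0.001,0.128,0,0,0,1],[-0.01,0.001,0.128,0,0,0,1],[-0.01,0.001,0.128,0,0,0,1],[-0.01,0.001,0.128,0,0,0,0],[-0.01,0.001,0.128,0,0,0,0],[-0.01,0.001,0.128,0,0,0,0],[-0.01,0.001,0.128,0,0,0,0],[-0.01,0.001,0.128,0,0,0,0],[-0.01,0.001,0.128,0,0,0,0],[-0.01,0.001,0.1,0,0,0,0],[-0.01,0.001,0.05,0,0,0,0],[-0.01,0.001,0,0,0,0,0],[-0.01,0.001,-0.05,0,0,0,0],[-0.01,0.001,-0.08,0,0,0,0],[-0.01,0.001,-0.08,0,0,0,0],[-0.01,0.001,-0.08,0,0,0,0]]]'; python3 w.py carton1; python3 g.py .5337,.059,.28,186.1  .5337,.059,.079,186.1
```

```text
time_s: 16.85
ee_pos: [0.4533, -0.1923, 0.2802]
ee_rot: [-0.031, 1.0, -0.0, 0.001]
contact_force: [-0.5, 1.0, -2.6]
gripper_width: 0.717
gripper_force: 66.3
0.97 [281. 255. 167. 246.] [  0.44    -0.1928   0.2339   3.4528 112.3391  63.2825]
0.79 [199.  16. 105.  31.] [ 2.97200e-01 -2.82400e-01  2.73000e-02 -8.56203e+01  7.11348e+01
  2.11694e+01]
0.76 [128. 176.  90. 161.] [ 4.461000e-01 -3.300000e-01  8.360000e-02 -3.614900e+00  1.404752e+02
  6.297260e+01]
0.64 [179. 168.  13. 128.] [ 4.63600e-01 -3.01600e-01  2.69000e-02 -9.20000e-01  9.41353e+01
  6.85110e+00]
at [ 0.4525 -0.192   0.2779] yaw -176.41 w 0.714 gf 66.3 t 16.95
.5337,.059,.28,186.1 [-0.0967  0.2454 -0.002 ] [ 0.08 -0.15 -2.51]
.5337,.059,.079,186.1 [-0.0973  0.2451  0.199 ] [ 0.08 -0.15 -2.51]
```

```bash
python3 -m handwheel '[[[-0.097,0.245,-0.002,0,0,-2.5,0],[-0.097,0.245,-0.002,0,0,-2.5,0],[-0.097,0.245,-0.002,0,0,-2.5,0],[-0.097,0.245,-0.002,0,0,-2.5,0],[-0.097,0.245,-0.002,0,0,-2.5,0],[-0.097,0.245,-0.002,0,0,-2.5,0],[-0.097,0.245,-0.002,0,0,-2.5,0],[-0.097,0.245,0.05,0,0,-2.5,0],[-0.097,0.245,0.05,0,0,-2.5,0],[-0.097,0.245,0.05,0,0,-2.5,0]]]'; python3 g.py .5337,.059,.28,186.1  .5337,.059,.079,186.1
```

```text
time_s: 17.95
ee_pos: [0.5332, 0.0571, 0.228]
ee_rot: [-0.052, 0.999, 0.0, -0.003]
contact_force: [0.8, 0.6, -0.4]
gripper_width: 0.714
gripper_force: 66.1
at [0.5332 0.0571 0.228 ] yaw -173.99 w 0.714 gf 66.1 t 17.95
.5337,.059,.28,186.1 [-0.0005  0.0018 -0.052 ] [ 0.02 -0.3  -0.09]
.5337,.059,.079,186.1 [-0.0015  0.0018  0.1489] [ 0.02 -0.3  -0.09]
```

```bash
python3 -m handwheel '[[[-0.001,0.001,0.05,0,0,0,0],[-0.001,0.001,0.1,0,0,0,0],[-0.001,0.001,0.14,0,0,0,0],[-0.001,0.001,0.149,0,0,0,0],[-0.001,0.001,0.149,0,0,0,0],[-0.001,0.001,0.149,0,0,0,0],[-0.001,0.001,0.149,0,0,0,1],[-0.001,0.001,0.149,0,0,0,1],[-0.001,0.001,0.149,0,0,0,1],[-0.001,0.001,0.149,0,0,0,1],[-0.001,0.001,0.1,0,0,0,1],[-0.001,0.001,0.05,0,0,0,1],[-0.001,0.001,0,0,0,0,1],[-0.001,0.001,-0.05,0,0,0,1],[-0.001,0.001,-0.06,0,0,0,1],[-0.001,0.001,-0.06,0,0,0,1]]]'; python3 w.py carton1 w4;  python3 g.py .622,-.189,.28,169.2 .622,-.189,.073,169.2
```

```text
time_s: 19.55
ee_pos: [0.5363, 0.0597, 0.2914]
ee_rot: [-0.053, 0.999, 0.0, 0.002]
contact_force: [1.2, 0.2, -0.1]
gripper_width: 0.999
gripper_force: 0.0
0.77 [387.  20.  83.  40.] [ 3.66800e-01  1.49600e-01  2.75000e-02 -8.48191e+01  6.76671e+01
  3.09219e+01]
0.73 [279. 185.  60. 125.] [5.388000e-01 6.070000e-02 3.170000e-02 5.991200e+00 1.402683e+02
 6.209960e+01]
0.57 [ 65. 231.  76. 124.] [ 6.238000e-01 -1.901000e-01  2.760000e-02 -1.093460e+01  1.411987e+02
  6.328220e+01]
at [0.5351 0.0595 0.2877] yaw -173.9 w 0.999 gf 0.0 t 19.65
.622,-.189,.28,169.2 [-0.06   -0.2563  0.0074] [ 1.00e-02 -1.60e-01  1.69e+01]
.622,-.189,.073,169.2 [-0.0606 -0.2565  0.2144] [ 1.00e-02 -1.60e-01  1.69e+01]
```

View pics/w4.png

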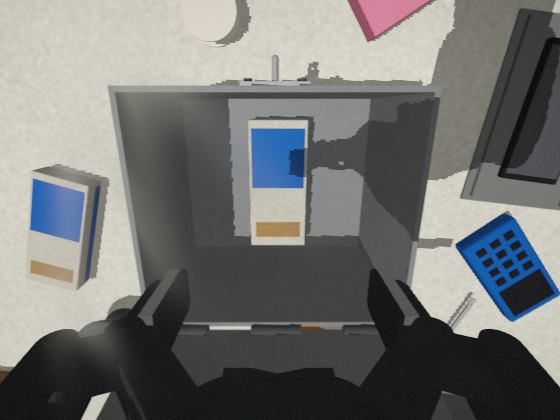

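The picture shows the first carton flat and square on the chest floor at px (279,185). The wrist fit gives (0.539, 0.061), yaw 6°. Next is the single at (0.622, −0.189).

```bash
python3 -m handwheel '[[[-0.06,-0.256,0.007,0,0,17,1],[-0.06,-0.256,0.007,0,0,17,1],[-0.06,-0.256,0.007,0,0,17,1],[-0.06,-0.256,0.007,0,0,17,1],[-0.06,-0.256,0.007,0,0,17,1],[-0.06,-0.256,0.007,0,0,17,1],[-0.06,-0.256,0.1,0,0,17,1],[-0.06,-0.256,0.1,0,0,17,1],[-0.06,-0.256,0.1,0,0,17,1],[-0.06,-0.256,0.1,0,0,17,1],[-0.06,-0.256,0.1,0,0,17,1]]]';  python3 g.py .6225,-.1895,.073,169.2
```

```text
time_s: 20.75
ee_pos: [0.623, -0.1884, 0.1911]
ee_rot: [0.095, 0.996, -0.0, 0.001]
contact_force: [0.4, 0.9, 0.8]
gripper_width: 1.003
gripper_force: 0.0
at [ 0.623  -0.1884  0.1911] yaw 169.14 w 1.003 gf 0.0 t 20.75
.6225,-.1895,.073,169.2 [ 0.0005 -0.0012  0.1181] [ 0.    0.09 -0.06]
```

```bash
python3 -m handwheel '[[[0,-0.001,0.05,0,0,0,1],[0,-0.001,0.1,0,0,0,1],[0,-0.001,0.118,0,0,0,1],[0,-0.001,0.118,0,0,0,1],[0,-0.001,0.118,0,0,0,1],[0,-0.001,0.118,0,0,0,0],[0,-0.001,0.118,0,0,0,0],[0,-0.001,0.118,0,0,0,0],[0,-0.001,0.118,0,0,0,0],[0,-0.001,0.118,0,0,0,0],[0,-0.001,0.118,0,0,0,0],[0,-0.001,0.08,0,0,0,0],[0,-0.001,0.03,0,0,0,0],[0,-0.001,-0.02,0,0,0,0],[0,-0.001,-0.07,0,0,0,0],[0,-0.001,-0.09,0,0,0,0],[0,-0.001,-0.09,0,0,0,0],[0,-0.001,-0.09,0,0,0,0]]]'; python3 w.py carton1; python3 g.py .535,.059,.28,186.1  .535,.059,.107,186.1
```

```text
time_s: 22.55
ee_pos: [0.6221, -0.1897, 0.2787]
ee_rot: [0.095, 0.995, 0.0, -0.0]
contact_force: [-0.7, -0.1, -2.0]
gripper_width: 0.715
gripper_force: 66.1
0.85 [ 64.  58. 128. 116.] [ 4.74300e-01 -3.31900e-01  8.33000e-02 -3.93000e+00  8.35532e+01
  6.34593e+01]
0.83 [127.  56.  53. 112.] [ 4.69000e-01 -3.00200e-01  2.66000e-02 -3.53390e+00  8.67658e+01
  7.96100e+00]
0.82 [121.  54.  35. 107.] [ 4.72700e-01 -3.02500e-01  4.79000e-02 -5.69660e+00  8.28477e+01
  4.35620e+00]
0.74 [280. 255. 168. 242.] [  0.6091  -0.1863   0.2325 -10.9433 112.638   62.3424]
at [ 0.6215 -0.1895  0.2766] yaw 169.09 w 0.706 gf 66.1 t 22.65
.535,.059,.28,186.1 [ 0.1319  0.2276 -0.0026] [  0.07  -0.25 -17.01]
.535,.059,.107,186.1 [0.1312 0.2275 0.1704] [  0.07  -0.25 -17.01]
```

```bash
python3 -m handwheel '[[[0.131,0,-0.002,0,0,-17,0],[0.131,0,-0.002,0,0,-17,0],[0.131,0.03,-0.002,0,0,-17,0],[0.131,0.228,-0.002,0,0,-17,0],[0.131,0.228,-0.002,0,0,-17,0],[0.131,0.228,-0.002,0,0,-17,0],[0.131,0.228,-0.002,0,0,-17,0],[0.131,0.228,-0.002,0,0,-17,0],[0.131,0.228,0.05,0,0,-17,0],[0.131,0.228,0.05,0,0,-17,0],[0.131,0.228,0.05,0,0,-17,0],[0.131,0.228,0.05,0,0,-17,0]]]'; python3 g.py .535,.059,.107,186.1
```

```text
time_s: 23.85
ee_pos: [0.5373, 0.0586, 0.2305]
ee_rot: [-0.053, 0.999, 0.0, 0.0]
contact_force: [-0.2, -0.5, -0.7]
gripper_width: 0.709
gripper_force: 66.1
at [0.5373 0.0586 0.2305] yaw -173.95 w 0.709 gf 66.1 t 23.85
.535,.059,.107,186.1 [0.0023 0.0005 0.1235] [ 0.04  0.03 -0.05]
```

```bash
python3 -m handwheel '[[[0.002,0.0005,0.05,0,0,0,0],[0.002,0.0005,0.1,0,0,0,0],[0.002,0.0005,0.12,0,0,0,0],[0.002,0.0005,0.1235,0,0,0,0],[0.002,0.0005,0.1235,0,0,0,0],[0.002,0.0005,0.1235,0,0,0,0],[0.002,0.0005,0.1235,0,0,0,1],[0.002,0.0005,0.1235,0,0,0,1],[0.002,0.0005,0.1235,0,0,0,1],[0.002,0.0005,0.1235,0,0,0,1],[0.002,0.0005,0.08,0,0,0,1],[0.002,0.0005,0.03,0,0,0,1],[0.002,0.0005,-0.02,0,0,0,1],[0.002,0.0005,-0.06,0,0,0,1],[0.002,0.0005,-0.06,0,0,0,1],[0.002,0.0005,-0.06,0,0,0,1]]]'; python3 w.py carton1;  python3 g.py .4445,-.329,.28,176 .4445,-.329,.18,176
```

```text
time_s: 25.45
ee_pos: [0.535, 0.0594, 0.2901]
ee_rot: [-0.053, 0.999, 0.0, 0.001]
contact_force: [0.1, 0.4, -0.9]
gripper_width: 0.999
gripper_force: 0.0
0.94 [390.  21.  84.  43.] [ 3.66000e-01  1.50000e-01  2.75000e-02 -8.48470e+01  7.10971e+01
  3.27777e+01]
0.81 [281. 188.  67. 136.] [5.365000e-01 6.050000e-02 5.970000e-02 5.924900e+00 1.392163e+02
 6.216660e+01]
0.45 [275. 237. 353. 363.] [ 6.274000e-01  7.000000e-02  1.603000e-01 -8.390480e+01  1.640961e+02
  7.315100e+00]
at [0.5341 0.0593 0.2878] yaw -173.9 w 1.0 gf 0.0 t 25.55
.4445,-.329,.28,176 [ 0.1303 -0.3766  0.0079] [ 0.02 -0.18 10.1 ]
.4445,-.329,.18,176 [ 0.13   -0.3766  0.1079] [ 0.02 -0.18 10.1 ]
```

```bash
python3 -m handwheel '[[[0.13,-0.377,0.008,0,0,10,1],[0.13,-0.377,0.008,0,0,10,1],[0.13,-0.377,0.008,0,0,10,1],[0.13,-0.377,0.008,0,0,10,1],[0.13,-0.377,0.008,0,0,10,1],[0.13,-0.377,0.008,0,0,10,1],[0.13,-0.377,0.008,0,0,10,1],[0.13,-0.377,0.008,0,0,10,1],[0.13,-0.377,0.06,0,0,10,1],[0.13,-0.377,0.06,0,0,10,1],[0.13,-0.377,0.06,0,0,10,1],[0.13,-0.377,0.06,0,0,10,1]]]'; python3 w.py carton1;python3 g.py .4445,-.329,.129,176
```

```text
time_s: 26.75
ee_pos: [0.4461, -0.329, 0.2304]
ee_rot: [0.033, 0.999, -0.0, -0.0]
contact_force: [0.5, 0.2, 0.9]
gripper_width: 1.002
gripper_force: 0.0
0.91 [316.  18.  85.  36.] [ 3.00500e-01 -2.93600e-01  2.74000e-02  8.61401e+01  5.42554e+01
  2.14720e+01]
0.8 [275. 212.  93. 183.] [ 4.459000e-01 -3.304000e-01  8.370000e-02 -3.890200e+00  1.392914e+02
  6.213770e+01]
0.75 [274. 120.  80.   9.] [ 3.74100e-01 -3.26600e-01  5.54000e-02  8.60594e+01  6.07362e+01
  4.40800e+00]
at [ 0.4466 -0.3291  0.2312] yaw 176.19 w 0.997 gf 0.0 t 26.85
.4445,-.329,.129,176 [2.200e-03 1.000e-04 1.022e-01] [-0.08  0.1   0.19]
```

```bash
python3 -m handwheel '[[[0.001,0.0005,0.05,0,0,0,1],[0.001,0.0005,0.09,0,0,0,1],[0.001,0.0005,0.102,0,0,0,1],[0.001,0.0005,0.102,0,0,0,1],[0.001,0.0005,0.102,0,0,0,1],[0.001,0.0005,0.102,0,0,0,0],[0.001,0.0005,0.102,0,0,0,0],[0.001,0.0005,0.102,0,0,0,0],[0.001,0.0005,0.102,0,0,0,0],[0.001,0.0005,0.102,0,0,0,0],[0.001,0.0005,0.102,0,0,0,0],[0.001,0.0005,0.09,0,0,0,0],[0.001,0.0005,0.05,0,0,0,0],[0.001,0.0005,0,0,0,0,0],[0.001,0.0005,-0.05,0,0,0,0],[0.001,0.0005,-0.06,0,0,0,0],[0.001,0.0005,-0.06,0,0,0,0],[0.001,0.0005,-0.06,0,0,0,0]]]'; python3 w.py carton1; python3 g.py .5345,.059,.29,186.1  .5345,.059,.135,186.1
```

```text
time_s: 28.65
ee_pos: [0.444, -0.3286, 0.2879]
ee_rot: [0.034, 0.999, 0.001, -0.001]
contact_force: [-0.1, 0.3, -2.3]
gripper_width: 0.711
gripper_force: 66.0
0.82 [322.  25. 121.  50.] [ 2.917000e-01 -2.788000e-01  2.750000e-02  8.579810e+01  1.024252e+02
  4.042440e+01]
0.81 [279. 255. 170. 244.] [  0.4306  -0.3264   0.2422  -3.947  111.8309  63.0111]
0.69 [274. 127.  66.  22.] [ 3.78600e-01 -3.27000e-01  5.55000e-02  8.59875e+01  6.05737e+01
  1.28084e+01]
at [ 0.4437 -0.3283  0.2867] yaw 176.09 w 0.708 gf 66.0 t 28.75
.5345,.059,.29,186.1 [-0.0642  0.3926 -0.0026] [  0.16  -0.24 -10.01]
.5345,.059,.135,186.1 [-0.0649  0.3922  0.1524] [  0.16  -0.24 -10.01]
```

```bash
python3 -m handwheel '[[[0,0.2,-0.003,0,0,-10,0],[0,0.2,-0.003,0,0,-10,0],[0,0.2,-0.003,0,0,-10,0],[-0.03,0.3,-0.003,0,0,-10,0],[-0.065,0.392,-0.003,0,0,-10,0],[-0.065,0.392,-0.003,0,0,-10,0],[-0.065,0.392,-0.003,0,0,-10,0],[-0.065,0.392,-0.003,0,0,-10,0],[-0.065,0.392,-0.003,0,0,-10,0],[-0.065,0.392,-0.003,0,0,-10,0],[-0.065,0.392,0.05,0,0,-10,0],[-0.065,0.392,0.05,0,0,-10,0],[-0.065,0.392,0.05,0,0,-10,0],[-0.065,0.392,0.05,0,0,-10,0]]]'; python3 g.py .5345,.059,.135,186.1
```

```text
time_s: 30.15
ee_pos: [0.5366, 0.0571, 0.241]
ee_rot: [-0.052, 0.999, 0.0, 0.001]
contact_force: [-0.1, 0.3, -1.1]
gripper_width: 0.714
gripper_force: 66.1
at [0.5366 0.0571 0.241 ] yaw -173.99 w 0.714 gf 66.1 t 30.15
.5345,.059,.135,186.1 [0.002 0.002 0.106] [ 0.03  0.07 -0.09]
```

```bash
python3 -m handwheel '[[[0.002,0.002,0.05,0,0,0,0],[0.002,0.002,0.09,0,0,0,0],[0.002,0.002,0.103,0,0,0,0],[0.002,0.002,0.106,0,0,0,0],[0.002,0.002,0.106,0,0,0,0],[0.002,0.002,0.106,0,0,0,0],[0.002,0.002,0.106,0,0,0,1],[0.002,0.002,0.106,0,0,0,1],[0.002,0.002,0.106,0,0,0,1],[0.002,0.002,0.106,0,0,0,1],[0.002,0.002,0.06,0,0,0,1],[0.002,0.002,0.01,0,0,0,1],[0.002,0.002,-0.04,0,0,0,1],[0.002,0.002,-0.06,0,0,0,1],[0.002,0.002,-0.06,0,0,0,1],[0.002,0.002,-0.06,0,0,0,1]]]'; python3 w.py carton1;  cat > pile.py <<'E'
from h import *
s=env.snapshot("top"); W=cloud(s)
m=(W[...,2]>.015)&(abs(W[...,0]-.444)<.1)&(abs(W[...,1]+.329)<.065); print("pile",rect(W,m))
E
python3 pile.py; python3 g.py .4445,-.329,.28,176 .4445,-.329,.18,176
```

```text
time_s: 31.75
ee_pos: [0.5338, 0.0597, 0.2989]
ee_rot: [-0.053, 0.999, 0.0, -0.0]
contact_force: [0.0, 0.2, -1.4]
gripper_width: 1.001
gripper_force: 0.0
0.68 [388.  24.  91.  46.] [ 3.63500e-01  1.52100e-01  2.75000e-02 -8.44977e+01  8.08108e+01
  3.68275e+01]
0.58 [279. 192.  68. 142.] [5.360000e-01 6.110000e-02 8.770000e-02 6.098000e+00 1.400599e+02
 6.214620e+01]
pile [ 4.399000e-01 -3.306000e-01  5.600000e-02 -4.646700e+00  1.396633e+02
  6.254570e+01]
at [0.5331 0.0596 0.2972] yaw -173.9 w 1.002 gf 0.0 t 31.9
.4445,-.329,.28,176 [ 0.1293 -0.377   0.0175] [ 1.00e-02 -2.40e-01  1.01e+01]
.4445,-.329,.18,176 [ 0.1289 -0.377   0.1175] [ 1.00e-02 -2.40e-01  1.01e+01]
```

Three are stacked within about 2 mm of each other. Carton2 is at (0.440, −0.3306), yaw −4.6.

```bash
python3 -m handwheel '[[[0.13,-0.377,0.017,0,0,10.5,1],[0.13,-0.377,0.017,0,0,10.5,1],[0.13,-0.377,0.017,0,0,10.5,1],[0.13,-0.377,0.017,0,0,10.5,1],[0.13,-0.377,0.017,0,0,10.5,1],[0.13,-0.377,0.017,0,0,10.5,1],[0.13,-0.377,0.017,0,0,10.5,1],[0.13,-0.377,0.017,0,0,10.5,1],[0.13,-0.377,0.07,0,0,10.5,1],[0.13,-0.377,0.11,0,0,10.5,1],[0.13,-0.377,0.11,0,0,10.5,1],[0.13,-0.377,0.11,0,0,10.5,1],[0.13,-0.377,0.11,0,0,10.5,1]]]'; python3 w.py carton1;python3 g.py .4405,-.331,.101,175.4
```

```text
time_s: 33.2
ee_pos: [0.4454, -0.3293, 0.1912]
ee_rot: [0.038, 0.999, -0.001, 0.001]
contact_force: [0.2, 0.3, 0.1]
gripper_width: 1.0
gripper_force: 0.0
0.86 [273. 214.  98. 190.] [ 4.417000e-01 -3.321000e-01  5.570000e-02 -4.562000e+00  1.403461e+02
  6.205000e+01]
0.69 [307.  13.  59.  25.] [ 3.05100e-01 -3.02100e-01  2.71000e-02  8.56612e+01  2.76948e+01
  1.08903e+01]
0.45 [306. 200.  23. 168.] [ 4.417000e-01 -3.033000e-01  2.750000e-02  3.013000e+00  1.393292e+02
  6.443100e+00]
at [ 0.4456 -0.3294  0.1915] yaw 175.64 w 0.998 gf 0.0 t 33.3
.4405,-.331,.101,175.4 [ 0.0052 -0.0018  0.0905] [-0.1   0.13  0.24]
```

```bash
python3 -m handwheel '[[[0.005,-0.002,0.05,0,0,0.2,1],[0.005,-0.002,0.08,0,0,0.2,1],[0.005,-0.002,0.0905,0,0,0.2,1],[0.005,-0.002,0.0905,0,0,0.2,1],[0.005,-0.002,0.0905,0,0,0.2,1],[0.005,-0.002,0.0905,0,0,0.2,0],[0.005,-0.002,0.0905,0,0,0.2,0],[0.005,-0.002,0.0905,0,0,0.2,0],[0.005,-0.002,0.0905,0,0,0.2,0],[0.005,-0.002,0.0905,0,0,0.2,0],[0.005,-0.002,0.0905,0,0,0.2,0],[0.005,-0.002,0.08,0,0,0.2,0],[0.005,-0.002,0.05,0,0,0.2,0],[0.005,-0.002,0,0,0,0.2,0],[0.005,-0.002,-0.05,0,0,0.2,0],[0.005,-0.002,-0.1,0,0,0.2,0],[0.005,-0.002,-0.11,0,0,0.2,0],[0.005,-0.002,-0.11,0,0,0.2,0],[0.005,-0.002,-0.11,0,0,0.2,0]]]'; python3 w.py carton1; python3 g.py .5340,.0595,.30,186.1  .5340,.0595,.163,186.1
```

```text
time_s: 35.2
ee_pos: [0.439, -0.3304, 0.2977]
ee_rot: [0.04, 0.999, 0.001, -0.001]
contact_force: [0.4, -0.1, -3.1]
gripper_width: 0.713
gripper_force: 66.0
0.81 [327.  28. 131.  56.] [ 2.889000e-01 -2.737000e-01  2.760000e-02  8.556610e+01  1.188757e+02
  4.794050e+01]
0.73 [278. 257. 170. 247.] [  0.4253  -0.3283   0.2528  -4.2299 110.3282  63.7238]
0.72 [ 87. 151. 173.  87.] [  0.3796  -0.4706   0.1989 -14.6931  28.4262  15.8861]
0.56 [268. 128.  57.  11.] [ 3.77500e-01 -3.32300e-01  2.75000e-02  8.55906e+01  6.05748e+01
  1.33767e+01]
at [ 0.4387 -0.3302  0.2966] yaw 175.4 w 0.716 gf 66.0 t 35.3
.5340,.0595,.30,186.1 [-0.0637  0.3961 -0.0027] [  0.17  -0.25 -10.7 ]
.5340,.0595,.163,186.1 [-0.0643  0.3957  0.1343] [  0.17  -0.25 -10.7 ]
```

```bash
python3 -m handwheel '[[[0,0.2,-0.003,0,0,-10.7,0],[0,0.2,-0.003,0,0,-10.7,0],[0,0.2,-0.003,0,0,-10.7,0],[-0.03,0.3,-0.003,0,0,-10.7,0],[-0.064,0.396,-0.003,0,0,-10.7,0],[-0.064,0.396,-0.003,0,0,-10.7,0],[-0.064,0.396,-0.003,0,0,-10.7,0],[-0.064,0.396,-0.003,0,0,-10.7,0],[-0.064,0.396,-0.003,0,0,-10.7,0],[-0.064,0.396,-0.003,0,0,-10.7,0],[-0.064,0.396,0.03,0,0,-10.7,0],[-0.064,0.396,0.03,0,0,-10.7,0],[-0.064,0.396,0.03,0,0,-10.7,0],[-0.064,0.396,0.03,0,0,-10.7,0]]]'; python3 g.py .534,.0595,.163,186.1
```

```text
time_s: 36.7
ee_pos: [0.535, 0.0581, 0.2701]
ee_rot: [-0.052, 0.999, 0.0, -0.0]
contact_force: [0.8, -0.0, -2.1]
gripper_width: 0.714
gripper_force: 66.1
at [0.535  0.0581 0.2701] yaw -173.99 w 0.714 gf 66.1 t 36.7
.534,.0595,.163,186.1 [0.0008 0.0014 0.1071] [ 0.04 -0.01 -0.09]
```

```bash
python3 -m handwheel '[[[0.001,0.001,0.05,0,0,0,0],[0.001,0.001,0.09,0,0,0,0],[0.001,0.001,0.104,0,0,0,0],[0.001,0.001,0.107,0,0,0,0],[0.001,0.001,0.107,0,0,0,0],[0.001,0.001,0.107,0,0,0,0],[0.001,0.001,0.107,0,0,0,1],[0.001,0.001,0.107,0,0,0,1],[0.001,0.001,0.107,0,0,0,1],[0.001,0.001,0.107,0,0,0,1],[0.001,0.001,0.06,0,0,0,1],[0.001,0.001,0.01,0,0,0,1],[0.001,0.001,-0.03,0,0,0,1],[0.001,0.001,-0.03,0,0,0,1],[0.001,0.001,-0.03,0,0,0,1],[0.001,0.001,-0.03,0,0,0,1]]]'; python3 w.py carton1; python3 pile.py; python3 g.py .44,-.33,.29,175 .44,-.33,.15,175
```

```text
time_s: 38.3
ee_pos: [0.5334, 0.0598, 0.2978]
ee_rot: [-0.053, 0.999, 0.0, -0.001]
contact_force: [-0.3, -0.1, -0.8]
gripper_width: 1.0
gripper_force: 0.0
0.82 [279. 206.  77. 161.] [5.36300e-01 6.13000e-02 1.15700e-01 6.02880e+00 1.39556e+02 6.20574e+01]
0.69 [284. 123.  56.   1.] [ 4.66200e-01  5.82000e-02  8.64000e-02 -8.41584e+01  4.79156e+01
  6.33400e-01]
0.59 [389.  24.  93.  47.] [ 3.62900e-01  1.51800e-01  2.75000e-02 -8.45310e+01  8.19436e+01
  3.72663e+01]
pile [ 4.406000e-01 -3.297000e-01  2.820000e-02  1.103200e+00  1.398034e+02
  6.245820e+01]
at [0.5333 0.0598 0.2974] yaw -173.9 w 0.998 gf 0.0 t 38.45
.44,-.33,.29,175 [ 0.1342 -0.3777  0.0077] [ 0.02 -0.23 11.1 ]
.44,-.33,.15,175 [ 0.1336 -0.3778  0.1477] [ 0.02 -0.23 11.1 ]
```

```bash
python3 -m handwheel '[[[0.134,-0.378,0.008,0,0,5,1],[0.134,-0.378,0.008,0,0,5,1],[0.134,-0.378,0.008,0,0,5,1],[0.134,-0.378,0.008,0,0,5,1],[0.134,-0.378,0.008,0,0,5,1],[0.134,-0.378,0.008,0,0,5,1],[0.134,-0.378,0.008,0,0,5,1],[0.134,-0.378,0.008,0,0,5,1],[0.134,-0.378,0.06,0,0,5,1],[0.134,-0.378,0.11,0,0,5,1],[0.134,-0.378,0.14,0,0,5,1],[0.134,-0.378,0.14,0,0,5,1],[0.134,-0.378,0.14,0,0,5,1],[0.134,-0.378,0.14,0,0,5,1]]]'; python3 w.py carton1;python3 g.py .441,-.330,.073,181.1
```

```text
time_s: 39.85
ee_pos: [0.4415, -0.3307, 0.161]
ee_rot: [-0.01, 1.0, -0.001, 0.001]
contact_force: [0.6, 0.0, 0.0]
gripper_width: 1.002
gripper_force: 0.0
0.65 [279. 219. 101. 190.] [ 4.421000e-01 -3.315000e-01  2.770000e-02  7.364000e-01  1.394798e+02
  6.210380e+01]
0.56 [338.  12.  62.  23.] [ 3.06000e-01 -3.02000e-01  2.69000e-02 -8.89695e+01  2.35947e+01
  7.52340e+00]
at [ 0.4416 -0.3308  0.1612] yaw -178.89 w 1.002 gf 0.0 t 39.95
.441,-.330,.073,181.1 [0.0008 0.001  0.0882] [-0.11  0.1   0.01]
```

```bash
python3 -m handwheel '[[[0.001,0,0.05,0,0,0,1],[0.001,0,0.08,0,0,0,1],[0.001,0,0.088,0,0,0,1],[0.001,0,0.088,0,0,0,1],[0.001,0,0.088,0,0,0,1],[0.001,0,0.088,0,0,0,0],[0.001,0,0.088,0,0,0,0],[0.001,0,0.088,0,0,0,0],[0.001,0,0.088,0,0,0,0],[0.001,0,0.088,0,0,0,0],[0.001,0,0.088,0,0,0,0],[0.001,0,0.05,0,0,0,0],[0.001,0,0,0,0,0,0],[0.001,0,-0.05,0,0,0,0],[0.001,0,-0.1,0,0,0,0],[0.001,0,-0.14,0,0,0,0],[0.001,0,-0.14,0,0,0,0],[0.001,0,-0.14,0,0,0,0],[0.001,0,-0.14,0,0,0,0]]]'; python3 w.py carton1; python3 g.py .5340,.0595,.30,186.1  .5340,.0595,.191,186.1
```

```text
time_s: 41.85
ee_pos: [0.4393, -0.33, 0.2974]
ee_rot: [-0.01, 1.0, 0.001, -0.002]
contact_force: [0.7, 0.7, -2.5]
gripper_width: 0.712
gripper_force: 66.8
0.78 [279. 259. 167. 236.] [  0.426   -0.3292   0.2521   1.082  110.4854  62.3068]
0.7 [356.  27. 157.  54.] [ 2.842000e-01 -2.585000e-01  2.750000e-02 -8.877150e+01  1.442167e+02
  4.889610e+01]
at [ 0.4392 -0.3299  0.297 ] yaw -178.9 w 0.716 gf 66.8 t 41.95
.5340,.0595,.30,186.1 [-0.1022  0.3875 -0.0024] [ 0.16 -0.21 -5.  ]
.5340,.0595,.191,186.1 [-0.1027  0.3872  0.1066] [ 0.16 -0.21 -5.  ]
```

```bash
python3 -m handwheel '[[[0,0.2,-0.003,0,0,-5,0],[0,0.2,-0.003,0,0,-5,0],[0,0.2,-0.003,0,0,-5,0],[-0.05,0.3,-0.003,0,0,-5,0],[-0.102,0.387,-0.003,0,0,-5,0],[-0.102,0.387,-0.003,0,0,-5,0],[-0.102,0.387,-0.003,0,0,-5,0],[-0.102,0.387,-0.003,0,0,-5,0],[-0.102,0.387,-0.003,0,0,-5,0],[-0.102,0.387,-0.003,0,0,-5,0],[-0.102,0.387,0.03,0,0,-5,0],[-0.102,0.387,0.03,0,0,-5,0],[-0.102,0.387,0.03,0,0,-5,0],[-0.102,0.387,0.03,0,0,-5,0]]]'; python3 g.py .534,.0595,.191,186.1
```

```text
time_s: 43.35
ee_pos: [0.5343, 0.0577, 0.2702]
ee_rot: [-0.052, 0.999, 0.0, -0.0]
contact_force: [1.0, -1.1, -2.5]
gripper_width: 0.714
gripper_force: 66.7
at [0.5343 0.0577 0.2702] yaw -173.99 w 0.714 gf 66.7 t 43.35
.534,.0595,.191,186.1 [0.0001 0.0018 0.0792] [ 0.03 -0.   -0.09]
```

```bash
python3 -m handwheel '[[[0,0.0015,0.04,0,0,0,0],[0,0.0015,0.07,0,0,0,0],[0,0.0015,0.076,0,0,0,0],[0,0.0015,0.079,0,0,0,0],[0,0.0015,0.079,0,0,0,0],[0,0.0015,0.079,0,0,0,0],[0,0.0015,0.079,0,0,0,1],[0,0.0015,0.079,0,0,0,1],[0,0.0015,0.079,0,0,0,1],[0,0.0015,0.079,0,0,0,1],[0,0.0015,0.04,0,0,0,1],[0,0.0015,0,0,0,0,1],[0,0.0015,-0.05,0,0,0,1],[0,0.0015,-0.08,0,0,0,0],[0,0.0015,-0.08,0,0,0,0],[0,0.0015,-0.08,0,0,0,0]]]'; python3 w.py carton1 w5; cat > lid.py <<'E'
from h import *
yaw=np.radians(6.1); c=np.array([.5337,.059]); u=np.array([np.cos(yaw),np.sin(yaw)]); v=np.array([-u[1],u[0]])
for n in("scene","top"):
    s=env.snapshot(n); W=cloud(s).reshape(-1,3); a=(W[:,:2]-c)@u; b=(W[:,:2]-c)@v
    m=(abs(b)<.115)&(a>-.2)&(a<.2)&(W[:,2]>.165)
    for lo in np.arange(.17,.36,.03):
        k=m&(W[:,2]>lo)&(W[:,2]<lo+.03)
        if k.sum()>3: print(n,round(lo,2),k.sum(),"a",np.percentile(a[k],[2,50,98]).round(3),"b",np.percentile(b[k],[2,98]).round(3))
    for l in("lid_edge","hasp_pin","hasp_tip"):
        for d in env.mark_of(s,l)[:1]:
            x,y=np.round(d["location"]).astype(int); w=cloud(s)[y,x]; print(l,round(d["p"],2),"a,b,z",round((w[:2]-c)@u,3),round((w[:2]-c)@v,3),round(w[2],3))
E
python3 lid.py; python3 g.py
```

```text
time_s: 44.95
ee_pos: [0.5345, 0.0601, 0.3493]
ee_rot: [-0.053, 0.999, 0.0, 0.0]
contact_force: [-1.0, 0.9, 0.1]
gripper_width: 0.514
gripper_force: 0.0
0.77 [383.  29. 103.  57.] [ 3.561000e-01  1.578000e-01  2.760000e-02 -8.431490e+01  1.101315e+02
  5.005480e+01]
0.55 [278. 196.  74. 145.] [5.364000e-01 6.150000e-02 1.437000e-01 5.868700e+00 1.391798e+02
 6.214970e+01]
0.52 [282. 123.  55.   6.] [ 4.67000e-01  5.71000e-02  1.15100e-01 -8.39630e+01  4.80413e+01
  9.95000e-02]
0.33 [280. 356. 298. 128.] [ 6.389000e-01  7.200000e-02  2.655000e-01 -8.388610e+01  1.863998e+02
  4.267200e+00]
scene 0.17 549 a [0.103 0.112 0.115] b [-0.113  0.098]
scene 0.2 561 a [0.105 0.115 0.118] b [-0.112  0.1  ]
scene 0.23 590 a [0.108 0.118 0.121] b [-0.113  0.097]
scene 0.26 569 a [-0.005  0.121  0.124] b [-0.113  0.097]
scene 0.29 907 a [-0.006  0.124  0.174] b [-0.113  0.097]
scene 0.32 1130 a [-0.007  0.123  0.152] b [-0.111  0.092]
scene 0.35 469 a [-0.008  0.012  0.022] b [-0.066  0.058]
lid_edge 0.72 a,b,z 0.129 -0.022 0.34
hasp_pin 0.66 a,b,z 0.12 -0.005 0.347
hasp_tip 0.73 a,b,z 0.175 -0.001 0.305
top 0.17 133 a [0.095 0.097 0.099] b [-0.107 -0.024]
top 0.2 151 a [0.098 0.1   0.102] b [-0.108 -0.026]
top 0.23 161 a [0.101 0.103 0.105] b [-0.107 -0.028]
top 0.26 165 a [0.103 0.105 0.107] b [-0.107 -0.03 ]
top 0.29 240 a [0.106 0.109 0.173] b [-0.108 -0.014]
top 0.32 366 a [-0.013  0.114  0.148] b [-0.107 -0.024]
top 0.35 148 a [-0.013 -0.002  0.011] b [-0.058 -0.037]
lid_edge 0.84 a,b,z 0.006 -0.045 0.767
hasp_pin 0.7 a,b,z 0.116 0.291 0.022
hasp_tip 0.66 a,b,z 0.031 -0.045 0.759
at [0.5341 0.0601 0.3486] yaw -173.91 w -0.001 gf 0.0 t 45.45
```

View pics/w5.png

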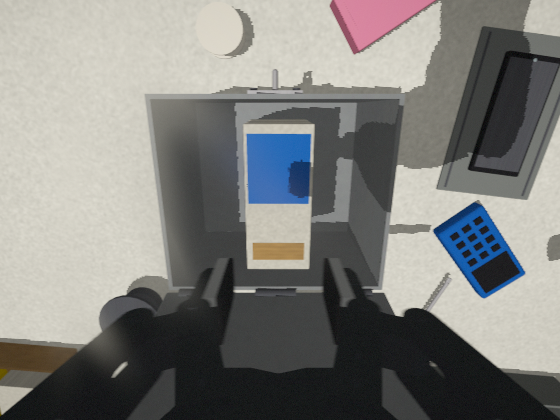

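Five cartons are stacked: top z 0.144, fit (0.536, 0.0615), yaw 5.9°. The chest interior is clear around px (278,196). Before shutting the lid, I check the phone on the mat.

```bash
cat > ph.py <<'E'
from h import *
s=env.snapshot("top"); W=cloud(s); save(s,"phm",(90,200,190,290),5)
for l in("phone","mat"):
    for d in env.masks_of(s,l)[:2]: print(l,round(d["p"],2),np.round(d["box"]),rect(W,d["region"],.003))
m=(W[...,2]>.009)&(W[...,2]<.017)&(abs(W[...,0]-.435)<.14)&(abs(W[...,1]-.347)<.1); print("ph",rect(W,m))
E
python3 ph.py; python3 g.py .535,.06,.45,186.1 .7007,.0015,.45,186.1 .7007,.0015,.375,186.1
```

```text
phone 0.65 [135. 247.  32.  53.] [ 4.331000e-01  3.480000e-01  1.560000e-02 -1.396000e+00  1.421911e+02
  6.596020e+01]
phone 0.56 [246. 202.  17.  57.] [ 5.37400e-01  4.06000e-02  1.45800e-01 -1.29050e+00  1.39207e+02
  3.14408e+01]
mat 0.7 [138. 245.  52.  76.] [ 4.360000e-01  3.465000e-01  6.400000e-03 -1.323700e+00  1.975360e+02
  1.306905e+02]
ph [ 4.553000e-01  3.435000e-01  1.370000e-02 -3.895900e+00  2.369265e+02
  1.169648e+02]
at [0.5342 0.06   0.3489] yaw -173.9 w 0.002 gf 0.0 t 45.6
.535,.06,.45,186.1 [-7.000e-04 -1.000e-04 -1.011e-01] [ 0.04 -0.07 -0.  ]
.7007,.0015,.45,186.1 [-0.1592 -0.0758 -0.1013] [ 0.04 -0.07 -0.  ]
.7007,.0015,.375,186.1 [-0.1593 -0.0759 -0.0263] [ 0.04 -0.07 -0.  ]
```

Phone at (0.433, 0.348) and mat at (0.435, 0.347), so it is centred. Next I go behind the lid.

```bash
python3 -m handwheel '[[[0,0,-0.05,0,0,0,0],[0,0,-0.1,0,0,0,0],[0,-0.076,-0.1,0,0,0,0],[0,-0.076,-0.1,0,0,0,0],[0,-0.076,-0.1,0,0,0,0],[-0.16,-0.076,-0.1,0,0,0,0],[-0.16,-0.076,-0.1,0,0,0,0],[-0.16,-0.076,-0.1,0,0,0,0],[-0.16,-0.076,-0.1,0,0,0,0],[-0.16,-0.076,-0.1,0,0,0,0],[-0.16,-0.076,-0.1,0,0,0,0]]]'; python3 g.py .7007,.0015,.375,186.1;python3 -c "
from h import *
print(np.round(env.get_obs()['joint_positions'],3))"
```

```text
time_s: 46.7
ee_pos: [0.7019, 0.002, 0.4475]
ee_rot: [-0.053, 0.999, 0.0, -0.001]
contact_force: [-0.5, 0.8, -0.3]
gripper_width: -0.001
gripper_force: 0.0
at [0.7019 0.002  0.4475] yaw -173.87 w -0.001 gf 0.0 t 46.7
.7007,.0015,.375,186.1 [ 0.0011 -0.0004  0.0725] [ 0.05 -0.16  0.03]
[ 3.000e-03  6.440e-01  1.046e+00  1.976e+00  1.000e-03 -1.040e-01]
```

```bash
python3 -m handwheel '[[[0,0,0.04,0,0,0,0],[0,0,0.073,0,0,0,0],[0,0,0.073,0,0,0,0],[0.015,0,0.073,0,0,0,0],[0.03,0,0.073,0,0,0,0],[0.045,0,0.073,0,0,0,0],[0.06,0,0.073,0,0,0,0],[0.075,0,0.073,0,0,0,0],[0.09,0,0.073,0,0,0,0],[0.105,0,0.073,0,0,0,0],[0.115,0,0.073,0,0,0,0],[0.125,0,0.073,0,0,0,0],[0.13,0,0.073,0,0,0,0],[0.13,0,0.073,0,0,0,0]]]'; python3 lid.py|grep scene
```

```text
time_s: 48.1
ee_pos: [0.5715, -0.0124, 0.377]
ee_rot: [-0.053, 0.999, 0.0, -0.0]
contact_force: [0.6, 0.2, 0.1]
gripper_width: 0.002
gripper_force: 0.0
scene 0.17 875 a [0.079 0.09  0.1  ] b [-0.112  0.099]
scene 0.2 899 a [0.062 0.073 0.084] b [-0.113  0.099]
scene 0.23 922 a [0.044 0.055 0.066] b [-0.112  0.099]
scene 0.26 937 a [0.026 0.037 0.047] b [-0.113  0.099]
scene 0.29 623 a [0.007 0.022 0.046] b [-0.113  0.101]
scene 0.32 429 a [0.002 0.038 0.07 ] b [-0.092  0.033]
scene 0.35 310 a [0.021 0.042 0.049] b [-0.113 -0.034]
```

```bash
python3 -m handwheel '[[[0,0,-0.04,0,0,0,0],[0,0,-0.08,0,0,0,0],[0.05,0,-0.08,0,0,0,0],[0.1,0,-0.08,0,0,0,0],[0.15,0,-0.08,0,0,0,0],[0.2,0,-0.08,0,0,0,0],[0.23,0,-0.08,0,0,0,0],[0.23,0,-0.08,0,0,0,0],[0.23,0,-0.08,0,0,0,0],[0.23,0,-0.08,0,0,0,0],[0.23,0,-0.08,0,0,0,0],[0.23,0,-0.08,0,0,0,0],[0.23,0,-0.08,0,0,0,0],[0.23,0,-0.08,0,0,0,0],[0.23,0,-0.08,0,0,0,0],[0.23,0,-0.08,0,0,0,0],[0.23,0,-0.08,0,0,0,0],[0.23,0,-0.08,0,0,0,0],[0.23,0,-0.08,0,0,0,0]]]'; cat > hasp.py <<'E'
from h import *
yaw=np.radians(6.1); c=np.array([.5337,.059]); u=np.array([np.cos(yaw),np.sin(yaw)]); v=np.array([-u[1],u[0]])
s=env.snapshot("scene"); Wc=cloud(s); W=Wc.reshape(-1,3); save(s,"hs%d"%s["shot"],(240,100,400,220),5)
a=(W[:,:2]-c)@u; b=(W[:,:2]-c)@v
k=(abs(a)<.08)&(abs(b)<.09)&(W[:,2]>.1)&(W[:,2]<.3);print("z over chest",np.percentile(W[k,2],[5,50,95]).round(4))
for d in env.masks_of(s,"hasp")[:1]:
    m=d["region"].ravel(); q=np.c_[a,b,W[:,2]][m]; q=q[np.isfinite(q).all(1)]; print(d["p"],np.percentile(q,[3,50,97],axis=0).round(3))
for l in("hasp_pin","hasp_tip"):
    for d in env.mark_of(s,l)[:1]:
        x,y=np.round(d["location"]).astype(int); w=Wc[y,x]; print(l,round(d["p"],2),"a,b,z",round((w[:2]-c)@u,3),round((w[:2]-c)@v,3),round(w[2],3))
print("shot",s["shot"])
E
python3 hasp.py; python3 g.py
```

```text
time_s: 50.4
ee_pos: [0.3435, -0.0368, 0.4562]
ee_rot: [-0.053, 0.999, 0.0, -0.001]
contact_force: [0.0, 0.1, -0.0]
gripper_width: 0.001
gripper_force: 0.0
z over chest [0.163  0.1651 0.1888]
0.44 [[-0.371 -0.032  0.   ]
 [-0.077 -0.001  0.189]
 [-0.062  0.285  0.217]]
hasp_pin 0.52 a,b,z -0.084 -0.022 0.177
hasp_tip 0.69 a,b,z -0.045 -0.521 -0.001
shot 33
at [ 0.3435 -0.0368  0.4562] yaw -173.91 w -0.004 gf 0.0 t 50.6
```

The lid is down, top z about 0.163, and the hasp is leaning back with its tip near (a −0.063, z 0.213). Next I take the tool behind the hasp with the fingers 25 mm apart to straddle the staple later.

```bash
python3 g.py .4989,.0553,.4,186.1 .4989,.0553,.262,186.1
```

```text
at [ 0.3435 -0.0368  0.4562] yaw -173.91 w -0.004 gf 0.0 t 50.6
.4989,.0553,.4,186.1 [-0.1644  0.0751  0.056 ] [ 0.03 -0.06 -0.01]
.4989,.0553,.262,186.1 [-0.1645  0.075   0.194 ] [ 0.03 -0.06 -0.01]
```

View pics/hs33.png

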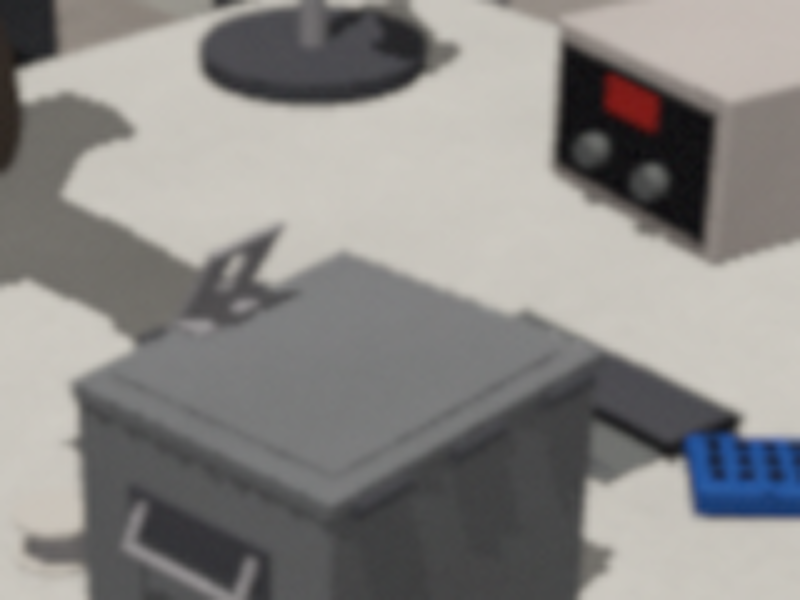

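The picture shows the lid flat on the rim and the hasp standing up from its front edge at about (240,265), leaning back.

```bash
python3 -m handwheel '[[[-0.05,0.03,0,0,0,0,0.3],[-0.1,0.06,0,0,0,0,0.3],[-0.14,0.075,0,0,0,0,0.3],[-0.165,0.075,0,0,0,0,0.3],[-0.165,0.075,0.05,0,0,0,0.3],[-0.165,0.075,0.1,0,0,0,0.3],[-0.165,0.075,0.15,0,0,0,0.3],[-0.165,0.075,0.19,0,0,0,0.3],[-0.165,0.075,0.194,0,0,0,0.3],[-0.165,0.075,0.194,0,0,0,0.3],[-0.165,0.075,0.194,0,0,0,0.3]]]'; python3 g.py .4989,.0553,.262,186.1
```

```text
time_s: 51.7
ee_pos: [0.5005, 0.0555, 0.2647]
ee_rot: [-0.053, 0.999, 0.0, 0.001]
contact_force: [-0.0, -0.2, 0.0]
gripper_width: 0.304
gripper_force: 0.0
at [0.5005 0.0555 0.2647] yaw -173.91 w 0.304 gf 0.0 t 51.7
.4989,.0553,.262,186.1 [ 0.0016 -0.      0.0027] [ 0.04  0.14 -0.01]
```

```bash
python3 -m handwheel '[[[0.02,0,0.004,0,0,0,0.3],[0.04,0,0.004,0,0,0,0.3],[0.06,0,0.004,0,0,0,0.3],[0.08,0,0.004,0,0,0,0.3],[0.1,0,0.008,0,0,0,0.3],[0.12,0,0.015,0,0,0,0.3],[0.135,0,0.02,0,0,0,0.3],[0.145,0,0.02,0,0,0,0.3],[0.145,0,0.02,0,0,0,0.3]]]'; python3 hasp.py
```

```text
time_s: 52.6
ee_pos: [0.3553, 0.04, 0.2443]
ee_rot: [-0.053, 0.999, 0.0, 0.001]
contact_force: [0.7, 0.1, 0.7]
gripper_width: 0.301
gripper_force: 0.0
z over chest [0.163 0.165 0.167]
0.56 [[-0.314 -0.032  0.035]
 [-0.134 -0.002  0.166]
 [-0.103  0.162  0.173]]
hasp_pin 0.83 a,b,z -0.087 -0.019 0.168
hasp_tip 0.48 a,b,z -0.16 -0.002 0.172
shot 34
```

```bash
python3 -m handwheel '[[[0,0,-0.03,0,0,0,0.3],[-0.026,0,-0.03,0,0,0,0.3],[-0.026,0,-0.03,0,0,0,0.3],[-0.026,0,-0.01,0,0,0,0.3],[-0.026,0,0.01,0,0,0,0.3],[-0.026,0,0.03,0,0,0,0.3],[-0.026,0,0.05,0,0,0,0.3],[-0.026,0,0.064,0,0,0,0.3],[-0.026,0,0.064,0,0,0,0.3],[-0.026,0,0.064,0,0,0,0.3]]]'; python3 g.py; python3 hasp.py
```

```text
time_s: 53.8
ee_pos: [0.3809, 0.0428, 0.1782]
ee_rot: [-0.053, 0.999, 0.0, -0.001]
contact_force: [0.6, -0.9, 0.2]
gripper_width: 0.302
gripper_force: 0.0
at [0.3809 0.0428 0.1782] yaw -173.91 w 0.302 gf 0.0 t 53.8
z over chest [0.163 0.165 0.167]
0.43 [[0.226 0.184 0.001]
 [0.266 0.2   0.021]
 [0.298 0.24  0.028]]
shot 35
```

```bash
python3 -m handwheel '[[[-0.01,0,0,0,0,0,0.3],[-0.02,0,0,0,0,0,0.3],[-0.028,0,0,0,0,0,0.3],[-0.034,0,0,0,0,0,0.3],[-0.038,0,0,0,0,0,0.3],[-0.042,0,0,0,0,0,0.3],[-0.042,0,0,0,0,0,0.3]]]'; python3 g.py
```

```text
time_s: 54.7
ee_pos: [0.4205, 0.047, 0.177]
ee_rot: [-0.053, 0.999, 0.0, -0.004]
contact_force: [-9.0, -1.1, 2.3]
gripper_width: 0.3
gripper_force: 0.0
at [0.4205 0.047  0.177 ] yaw -173.9 w 0.3 gf 0.0 t 54.7
```

```bash
python3 -m handwheel '[[[-0.003,0,0,0,0,0,0.3],[-0.006,0,0,0,0,0,0.3],[-0.006,0,0,0,0,0,0.3],[-0.006,0,0,0,0,0,0.3],[-0.006,0,0,0,0,0,0.3]]]'; python3 -m handwheel '[[[0.02,0,0,0,0,0,0.3],[0.06,0,0,0,0,0,0.3],[0.1,0,0,0,0,0,0.3],[0.1,0,-0.05,0,0,0,0.3],[0.1,0,-0.1,0,0,0,0.3],[0.1,-0.05,-0.15,0,0,0,0.3],[0.1,-0.1,-0.2,0,0,0,0.3],[0.1,-0.15,-0.2,0,0,0,0.3],[0.1,-0.2,-0.2,0,0,0,0.3],[0.1,-0.2,-0.2,0,0,0,0.3],[0.1,-0.2,-0.2,0,0,0,0.3]]]'; python3 hasp.py; python3 ph.py; cat > fr.py <<'E'
from h import *
yaw=np.radians(6.1); c=np.array([.5337,.059]); u=np.array([np.cos(yaw),np.sin(yaw)]); v=np.array([-u[1],u[0]])
s=env.snapshot("wrist"); save(s,"wf",k=1.4); W=cloud(s).reshape(-1,3); a=(W[:,:2]-c)@u; b=(W[:,:2]-c)@v
for z in np.arange(.08,.165,.01):
    k=(W[:,2]>z)&(W[:,2]<z+.01)&(abs(b)<.027)&(abs(b)>.005)&(a<-.07)&(a>-.18)
    if k.sum(): print(round(z,2),k.sum(),np.percentile(a[k],[5,50,95]).round(4))
E
python3 fr.py
```

```text
time_s: 55.2
ee_pos: [0.4211, 0.047, 0.1748]
ee_rot: [-0.053, 0.999, -0.0, -0.01]
contact_force: [-25.0, -1.9, 2.6]
gripper_width: 0.3
gripper_force: 0.0
time_s: 56.3
ee_pos: [0.3515, -0.1651, 0.3784]
ee_rot: [-0.051, 0.999, -0.0, -0.0]
contact_force: [-0.8, 0.7, -0.3]
gripper_width: 0.301
gripper_force: 0.0
z over chest [0.1631 0.165  0.1671]
0.57 [[-0.08  -0.113  0.01 ]
 [ 0.053 -0.063  0.127]
 [ 0.096  0.089  0.167]]
hasp_tip 0.22 a,b,z 0.095 -0.097 0.086
shot 36
phone 0.57 [129. 232.  31.  51.] [ 4.753000e-01  3.640000e-01  1.540000e-02 -2.738700e+00  1.409931e+02
  6.621340e+01]
mat 0.69 [137. 245.  50.  75.] [ 4.344000e-01  3.473000e-01  6.400000e-03 -8.551000e-01  1.989767e+02
  1.305651e+02]
mat 0.49 [238. 203.  94.  91.] [ 5.289000e-01  5.830000e-02  1.651000e-01 -8.421360e+01  2.166092e+02
  1.933743e+02]
ph [ 4.579000e-01  3.453000e-01  1.340000e-02 -6.190000e-02  2.315008e+02
  1.270057e+02]
0.08 28 [-0.0999 -0.0994 -0.0895]
0.09 115 [-0.1004 -0.0998 -0.0899]
0.1 131 [-0.1005 -0.0998 -0.0898]
0.11 158 [-0.1003 -0.0998 -0.0901]
0.12 175 [-0.1006 -0.0998 -0.0902]
0.13 169 [-0.1006 -0.0999 -0.0993]
0.14 198 [-0.1005 -0.0999 -0.0993]
0.15 318 [-0.1032 -0.1005 -0.0915]
0.16 985 [-0.0997 -0.085  -0.0716]
```

The hasp reads as flat against the front: constant a of −0.0998 over its whole height. The phone has been knocked to (0.475, 0.364), so I put it back.

```bash
python3 g.py .36,.2,.36,177.3 .474,.365,.2,177.3
```

```text
at [ 0.3507 -0.1608  0.3781] yaw -173.79 w 0.302 gf 0.0 t 56.7
.36,.2,.36,177.3 [-0.0483  0.3576  0.0183] [ 0.03 -0.05  8.91]
.474,.365,.2,177.3 [-0.1796  0.5092  0.1783] [ 0.03 -0.05  8.91]
```

View pics/wf.png

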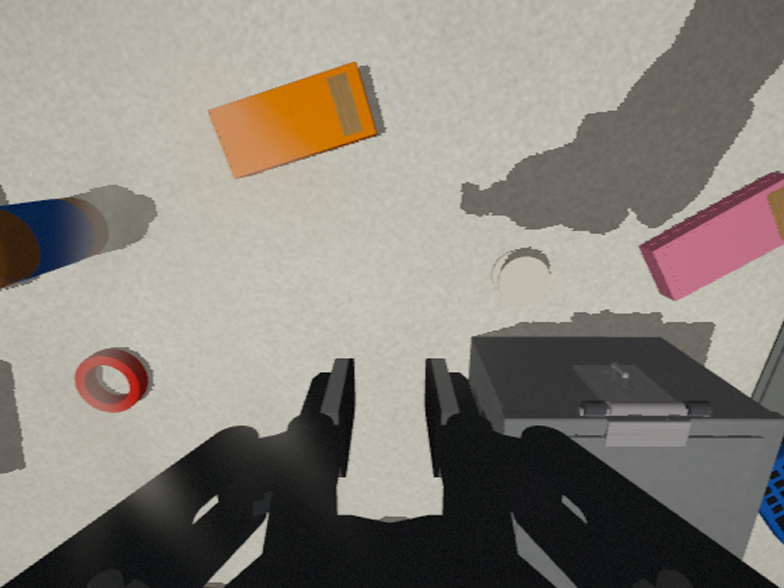

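The picture shows the hasp down the chest's front, with the staple through its slot at (620,372). Now the phone.

```bash
python3 -m handwheel '[[[-0.03,0.2,0,0,0,9,1],[-0.03,0.2,0,0,0,9,1],[-0.03,0.2,0,0,0,9,1],[-0.03,0.2,0,0,0,9,1],[-0.048,0.358,0.018,0,0,9,1],[-0.048,0.358,0.018,0,0,9,1],[-0.048,0.358,0.018,0,0,9,1],[-0.048,0.358,0.018,0,0,9,1],[-0.18,0.509,0.05,0,0,9,1],[-0.18,0.509,0.05,0,0,9,1],[-0.18,0.509,0.05,0,0,9,1],[-0.18,0.509,0.05,0,0,9,1],[-0.18,0.509,0.05,0,0,9,1],[-0.18,0.509,0.1,0,0,9,1],[-0.18,0.509,0.15,0,0,9,1],[-0.18,0.509,0.178,0,0,9,1],[-0.18,0.509,0.178,0,0,9,1],[-0.18,0.509,0.178,0,0,9,1],[-0.18,0.509,0.178,0,0,9,1]]]'; python3 w.py phone; python3 g.py .4755,.3645,.0755,177.3
```

```text
time_s: 58.6
ee_pos: [0.476, 0.3644, 0.203]
ee_rot: [0.025, 1.0, 0.001, 0.001]
contact_force: [-0.2, 0.3, 0.3]
gripper_width: 0.999
gripper_force: 0.0
0.77 [275. 196.  84. 159.] [ 4.76900e-01  3.64100e-01  1.28000e-02 -2.45800e+00  1.45301e+02
  6.62848e+01]
0.64 [282. 328. 142.  95.] [6.192000e-01 3.624000e-01 2.190000e-02 4.531870e+01 1.343011e+02
 6.976250e+01]
at [0.4762 0.3643 0.2028] yaw 177.1 w 1.002 gf 0.0 t 58.7
.4755,.3645,.0755,177.3 [ 0.0009 -0.0002  0.1273] [ 0.18  0.11 -0.2 ]
```

```bash
python3 -m handwheel '[[[0,0,0.05,0,0,0,1],[0,0,0.1,0,0,0,1],[0.001,0,0.12,0,0,0,1],[0.001,0,0.127,0,0,0,1],[0.001,0,0.127,0,0,0,1],[0.001,0,0.127,0,0,0,1],[0.001,0,0.127,0,0,0,0],[0.001,0,0.127,0,0,0,0],[0.001,0,0.127,0,0,0,0],[0.001,0,0.127,0,0,0,0],[0.001,0,0.127,0,0,0,0],[0.001,0,0.127,0,0,0,0],[0.001,0,0.09,0,0,0,0],[0.001,0,0.05,0,0,0,0],[0.001,0,0.05,0,0,0,0],[0.04,-0.017,0.05,0,0,-1.8,0],[0.04,-0.017,0.05,0,0,-1.8,0],[0.04,-0.017,0.05,0,0,-1.8,0],[0.04,-0.017,0.05,0,0,-1.8,0]]]'; python3 w.py phone; python3 g.py .4348,.347,.0765,179
```

```text
time_s: 60.6
ee_pos: [0.4351, 0.349, 0.1505]
ee_rot: [0.01, 1.0, 0.001, -0.0]
contact_force: [0.2, 0.3, -1.4]
gripper_width: 0.739
gripper_force: 66.5
0.8 [278. 250. 153. 251.] [ 4.293000e-01  3.501000e-01  8.730000e-02 -9.671000e-01  1.311597e+02
  6.647350e+01]
at [0.4353 0.3491 0.1504] yaw 178.88 w 0.735 gf 66.5 t 60.7
.4348,.347,.0765,179 [ 0.0004 -0.0022  0.0739] [ 0.06 -0.03 -0.12]
```

```bash
python3 -m handwheel '[[[0.0015,-0.002,0.04,0,0,0,0],[0.0015,-0.002,0.065,0,0,0,0],[0.0015,-0.002,0.073,0,0,0,0],[0.0015,-0.002,0.073,0,0,0,0],[0.0015,-0.002,0.073,0,0,0,0],[0.0015,-0.002,0.073,0,0,0,1],[0.0015,-0.002,0.073,0,0,0,1],[0.0015,-0.002,0.073,0,0,0,1],[0.0015,-0.002,0.073,0,0,0,1],[0,0,0.04,0,0,0,1],[0,0,0,0,0,0,1],[0,0,-0.05,0,0,0,1],[0.05,0,-0.1,0,0,0,1],[0.1,-0.05,-0.14,0,0,0,1],[0.15,-0.1,-0.14,0,0,0,1],[0.18,-0.15,-0.14,0,0,0,1],[0.18,-0.15,-0.14,0,0,0,1],[0.18,-0.15,-0.14,0,0,0,1]]]'; cat >> ph.py <<'E'
save(s,"fin",k=1.4)
for l in("terminal","bottle","tub","speaker","tape","driver"):
    for d in env.masks_of(s,l)[:1]: print(l,round(d["p"],2),np.round(d["box"]),rect(W,d["region"])[:3])
E
python3 ph.py
```

```text
time_s: 62.5
ee_pos: [0.2493, 0.1997, 0.2913]
ee_rot: [0.01, 1.0, 0.001, -0.0]
contact_force: [0.7, 0.3, -0.2]
gripper_width: 1.0
gripper_force: 0.0
phone 0.75 [133. 246.  31.  55.] [ 4.33200e-01  3.47900e-01  1.56000e-02 -2.30900e-01  1.42330e+02
  6.51974e+01]
mat 0.91 [136. 245.  53.  74.] [ 4.360000e-01  3.462000e-01  6.500000e-03 -1.046700e+00  1.981614e+02
  1.313915e+02]
ph [ 4.560000e-01  3.424000e-01  1.360000e-02 -5.553000e-01  2.362161e+02
  1.214070e+02]
terminal 0.59 [131. 176.  57.  52.] [0.6182 0.3625 0.0233]
bottle 0.75 [455. 262.  49.  29.] [ 0.3761 -0.4761  0.1992]
tub 0.59 [215. 115.  50.  51.] [0.7705 0.1219 0.0537]
speaker 0.85 [308. 119.  35.  32.] [ 0.764  -0.1244  0.0503]
tape 0.75 [432. 197.  32.  27.] [ 0.5468 -0.4522  0.0194]
driver 0.84 [152. 132.  16.  50.] [0.7691 0.296  0.0251]
```

View pics/fin.png

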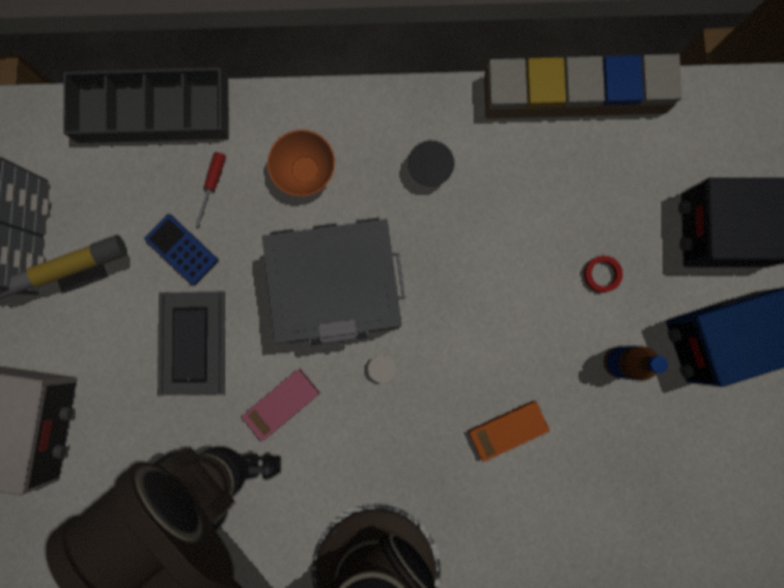

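The top view shows the phone centred on the mat at (190,345), the chest shut with the hasp down at (337,330), and the bystanders where they were. The robot is clear.

```bash
python3 -c "
from station import env
print(env.job_done())"
```

```text
the job is handed in; nothing more can be done
None
```

The job is handed in: the phone lies face up in the middle of the mat (put back after it was knocked aside), all five cartons are in one column in the chest, the lid is shut, and the hasp measured flat against the front over its staple; the judge returned no verdict.

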